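# Draw the insert out of the block heater with the puller rod

### The job

Take the puller rod from its rack, thread it clockwise into the brass bush of the aluminium insert in the block heater until it has drawn fully down, without forcing it and with the insert still seated. Then pull the insert straight up out of its well on the rod and set it down gently, upright on the cork mat, with the rod left threaded in it and let go. Leave everything else where it is.

Things in the scene. Friction and masses are not known exactly. Their poses are not given: they have to be found in the camera images.
- rod: Puller rod, 102 mm long, 110 g, steel, blue handle; origin at its lower tip, z up the rod. From the tip: tapered nose 5 to 8 across, 0-6 mm; cross lug (its thread) 26 along x, 5 along y, at 6-10 mm; shaft 10 thick; round collar 38 across at 60-64 mm; handle on top. A half turn looks the same. Hangs upright by its collar in the rack.
- handle (a point): Centre of the rod's blue handle bar, 90 mm above the rod's tip; bar 56 along x, 16 along y, 24 high; axes as the rod's. Grip it across its two flat y faces, from above.
- rack: Fixed grey rack block 90 x 90 x 75 mm high, origin at the centre of its underside, z up; a 30 mm hole 68 mm deep at its centre. The rod's collar rests on its top, with about 2 mm of side play. Lift the rod 60 mm or more to clear it.
- heater: Fixed white block heater, cold, 200 (x) x 220 (y) x 95 mm high; origin at the centre of its underside, z up, grey panel with blue display to its -x. It holds two metal blocks; only the one in point well (with the brass bush) comes out.
- well (a point): Centre of the mouth of the insert's well, at the heater's top, 52 mm to -y of the heater's centre; axes as the heater's. Well 62 x 50 mm, 50 mm deep, a spring clip on both y sides: with the insert's weight it takes about 10 to 18 N to draw the insert up the first 35 mm, less after.
- insert: Loose aluminium insert 60 (x) x 48 (y) x 50 mm high, about 0.3 to 0.45 kg; origin at the centre of its underside, z up. It sits in the well, top flush with the heater's top, 1 mm of play all round. Only the rod can hold it. In its top is a brass bush, 36 mm across, with a coarse interrupted thread.
- insert_top (a point): Centre of the bush, on the insert's top face; axes as the insert's. 12 mm bore and a slot 7 wide, 28+ long for the rod's lug. The slot's direction is NOT reported: seen from above it is 0 to 1.4 rad clockwise of the insert's x axis. See it, or feel for it: rod pressed lightly (3 to 8 N), turned clockwise from the x axis until the lug falls in (it fits within about 0.08 rad).
- bore (a point): Point on the bush's axis 20 mm below the insert's top, where the rod's tip ends. Tip depth below the top: 6 mm with the lug crosswise on the bush, about 16 in the slot (the rod stands there by itself, to re-grip); then 0.8 rad clockwise to a stop draws it to 18.5-20.5. Lower it about 5 mm per rad as it turns, else it lifts the insert. Past the stop the bush slips at 0.25 N m, harmlessly.
- mat: Fixed cork mat 150 x 150 x 6 mm, origin at the centre of its underside, z up. The insert is to stand on it, near its middle.
- oil: Bystander: small bottle 32 mm across, 70 high; origin under its centre.
- beaker: Bystander: glass beaker 64 mm across, 80 high; origin under its centre.
- dish: Bystander: clear closed dish 88 mm across, 14 high; origin under its centre.
- spare: Bystander: plain spare metal block 60 x 48 x 50 mm, no bush; origin under its centre.
- objective: Bystander: microscope objective 26 mm across, 42 high; origin under its centre.
- brush: Bystander: brush 150 mm long lying along its x.
Things that resemble listed ones, but are neither listed nor needed, are in the scene too. What is shaped like the rod but green is not meant. Of the things that look like the mat, the smaller one is meant.

How it is judged (in metres and radians):
On the way, in this order (a step that is already met when the one before it is completed fails the run):
1. the rod is threaded home (tip at least 17.8 mm below the insert's top, on its axis) with the insert still seated in its well (z of rod in the frame of insert_top below -0.0178 m and horizontal distance between rod and insert_top below 0.004 m and distance of insert from where it was at the start of the episode below 0.003 m), for 0.2 s.
2. the insert is drawn up clear of the well on the rod, still over the well (z of insert in the frame of well above 0.001 m and horizontal distance between insert and well below 0.02 m and angle between insert's own z axis and vertical below 0.15 rad).
At the end, for the whole second after the job is handed in: The insert stands upright (within 0.08 rad) and at rest on the cork mat, its centre within 60 mm of the mat's centre, with the rod still threaded in it (tip at least 16.5 mm below the insert's top), let go (horizontal distance between insert and mat below 0.06 m and z of insert in the frame of mat between 0.003 and 0.009 m and angle between insert's own z axis and vertical below 0.08 rad and z of rod in the frame of insert_top below -0.0165 m and horizontal distance between rod and insert_top below 0.006 m and linear speed of insert below 0.02 m/s and linear speed of rod below 0.03 m/s); the robot touches nothing.
It fails at once if the rod is forced on the bush before its lug has dropped in (more than 25 N between rod and insert) (contact force between rod and insert above 25 N and z of rod in the frame of insert_top above -0.014 m).
It fails at once if the rod is forced in the thread while the insert is still seated (more than 40 N between rod and insert) (contact force between rod and insert above 40 N and z of insert in the frame of well below -0.049 m).
It fails at once if the insert is jammed against the heater (more than 60 N) (contact force between insert and heater above 60 N).
It fails at once if the insert is dropped or banged on the mat (more than 45 N) (contact force between insert and mat above 45 N).
It fails at once if a bystander is moved by more than 30 mm (distance of any of oil, beaker, dish, spare, objective, brush from where it was at the start of the episode above 0.03 m).
It also fails if it takes over 72 s, if anything falls off the work surface, if the arm or the gripper's body presses on something with over 40 N, if the wrist force passes 120 N, or if a joint passes its speed limit or range.

### The arm

A 6-joint arm with a two-finger parallel gripper is mounted at the origin on the work surface. World frame = base frame: x ahead of the robot, y to its left, z up, the work surface at z = 0. Lengths are in m, angles in degrees, forces in N, time in s.
With the tool pointing down it reaches from about 0.3 to 0.75 m from the base axis. Payload 8.5 kg.
Tool frame: the origin (TCP) lies between the finger pads; the fingertips stand 8 mm ahead of it and the grasp point (between the pads) lies 11 mm behind it; y points along the fingers, z is the direction in which the jaws open and shut, and the axes are right-handed (so a half turn about y gives the same grasp; the last joint's range is limited). The gripper opens to 85 mm and grips with 20 to 120 N. Pads are 22 mm wide; open, the fingers measure 114 mm over their backs; the gripper's body (76 mm by 85 mm) begins 54 mm behind the grasp point. The pads swing forward as they close: fully open they stand 13 mm farther back than shut.
Start: joints at [-12.336, 21.807, 74.336, -0, 83.858, -12.336], TCP at [0.55, 0, 0.239] pointing down, gripper open.
Joint ranges: [-178.18, 178.18], [-50.72, 133.34], [12.68, 142.11], [-81.47, 261.47], [9.98, 163.14], [-165.26, 165.26]. Speed limits (degrees/s): [136.94, 136.94, 180, 180, 180, 180].

### API

Orientations are given as a 3x3 rotation matrix whose columns are the frame's x, y, z axes.
In Python, from rig import env, get_image gives the robot as it stands.
- The arm moves only by the tool move_arm, never from a script. Its argument "targets" is one flat list of numbers, 6 for each row, row after row: the shift along the tool's x, y, z in mm, then the turn, a rotation vector about the tool's x, y, z in rad. A call has exactly 5 rows; each row shifts and turns the commanded pose from where the row before left it, along the tool's axes as they then stand; what a row does not reach is not made up. A row lasts 1/8 s, in which the tool goes at most 62.5 mm and 10.7 degrees, less where a joint would pass 70% of its speed; a pose out of reach is approached as far as the arm can. A call is refused whole if a number of a shift passes 62.5 or a number of a turn 0.188, either way. A call with a gripper value outside its range is refused whole. "hand" is the opening, from -1 (shut) to 1 (fully open), so that 0 is half open, set as the call begins (left out, the last holds). The fingers move at their own pace and stop on an object; "squeeze" is the grip in N (left out, the last holds). Time passes only in rows, so rows that do not move let the fingers close, or fill a call up. It gives the time, the measured TCP pose, the force and the opening at its end, in the units of the state.
- env.observe(): the state, without advancing time (a new reading comes with each control period).
- get_image(name): name is "scene" or "side" or "wrist"; returns a dict with "pixels" (480x640x3 uint8, red, green, blue), "z_map" (480x640 float32, m along the optical axis (not along the pixel's ray), 0 where there is no reading), "intrinsics" (3x3 intrinsics, pixels), "k1" (the pictures are not rectified: a ray, as slopes to the right and down, at radius r is drawn at 1 + k1 r^2 times it, then the intrinsics apply), "R" (3x3) and "t" (3): a world point X has camera coordinates R X + t; the wrist camera has in their place "mount" (4x4, takes a point from camera to tool coordinates, whose origin is the TCP and whose axes are the tool frame's). Camera axes: x right, y down, z forward; pixel columns grow to the right and rows downward; lengths in m; the calibration is good to about 2 mm. A picture is of the moment at which its call begins: read the wrist's pose just before it.
- env.close_job(): hands the job in, once; it reports no verdict.
The state is a dict: "time_s": time; "q": joint angles; "qvel": joint speeds; "joint_efforts": joint torques, N m; "position": TCP position; "tool_rot": TCP orientation; "ft_force": force on the tool from outside, world axes, zero at the start; "wrist_torque": the same for the moment, N m; "grip_width": finger opening in m.
Only numpy, scipy, OpenCV 4.12 (cv2) and the standard library are available. Lean on these libraries where they do the work, as an engineer would, in place of code of your own. Each camera call takes 0.05 s, during which the arm holds its last target.

## Working session

There is one attempt and no reset: what is moved stays moved. The work goes in short steps, Python scripts to look and compute and a tool call to move; the robot and the scene stay as the last step left them, time stands still between calls to the robot, and variables do not carry over. Pictures are saved under pics/ and viewed, and the job is handed in when it is done.

Besides the shell and the picture viewer there is one more tool, called in YAML: its name, and indented under it one key for each argument. move_arm: Moves the arm, as the interface text tells. Its arguments: {"type":"object","properties":{"targets":{"type":"array"},"hand":{"type":"number"},"squeeze":{"type":"number"}},"required":["targets"]}

```bash
ls; mkdir -p pics
python3 - <<'E'
from rig import env,get_image
import cv2
s=env.observe();print(s)
for n in("scene","side","wrist"):
    im=get_image(n);cv2.imwrite(f"pics/{n}0.png",im["pixels"][:,:,::-1])
    print(n,im["intrinsics"],im["k1"],im.get("R"),im.get("t"),im.get("mount"))
E
```

```text
pics
{'time_s': 0.0, 'q': array([-1.23369641e+01,  2.18401441e+01,  7.43845268e+01, -4.04886279e-04,
        8.38575168e+01, -1.23353678e+01]), 'qvel': array([ 0.03009479, -0.00164967,  0.06238049, -0.06632436,  0.01214949,
       -0.04452523]), 'joint_efforts': array([-1.00240642e-03, -4.48466885e+01, -2.31285810e+01, -2.87182611e-04,
        4.73836102e-03,  1.77242771e-05]), 'position': array([5.49720841e-01, 4.55713599e-05, 2.38721033e-01]), 'tool_rot': array([[-2.73092046e-05, -1.40282163e-03,  9.99999016e-01],
       [-9.99999955e-01,  2.99620653e-04, -2.68889155e-05],
       [-2.99582638e-04, -9.99998971e-01, -1.40282975e-03]]), 'ft_force': array([-0.67064459, -0.6139354 ,  0.17160511]), 'wrist_torque': array([-0.02042191,  0.00619252, -0.03071985]), 'grip_width': 0.08519220463474521}
scene [[467.13324928   0.         322.71333121]
 [  0.         467.13324928 241.30705889]
 [  0.           0.           1.        ]] -0.05510784372762733 [[-0.71596601  0.69806682  0.00976652]
 [ 0.5813585   0.60389412 -0.54528358]
 [-0.38654232 -0.38472666 -0.83819474]] [ 0.32459455 -0.23214804  1.32007015] None
side [[434.73954072   0.         321.75225476]
 [  0.         434.73954072 235.62471829]
 [  0.           0.           1.        ]] -0.03602694642173099 [[ 0.92801417 -0.37251154  0.00498419]
 [-0.18331824 -0.46825423 -0.86436821]
 [ 0.324321    0.80123225 -0.50283473]] [-0.42974022  0.16914733  1.01309825] None
wrist [[431.44762146   0.         321.8638387 ]
 [  0.         431.44762146 227.22042161]
 [  0.           0.           1.        ]] -0.03654466107353617 None None [[ 1.33689803e-05  9.60609073e-01  2.77903237e-01 -7.09170738e-02]
 [ 8.52517011e-04 -2.77903147e-01  9.60608721e-01 -1.33787253e-01]
 [ 9.99999637e-01  2.24074878e-04 -8.22650857e-04  6.35737720e-04]
 [ 0.00000000e+00  0.00000000e+00  0.00000000e+00  1.00000000e+00]]
```

View pics/scene0.png

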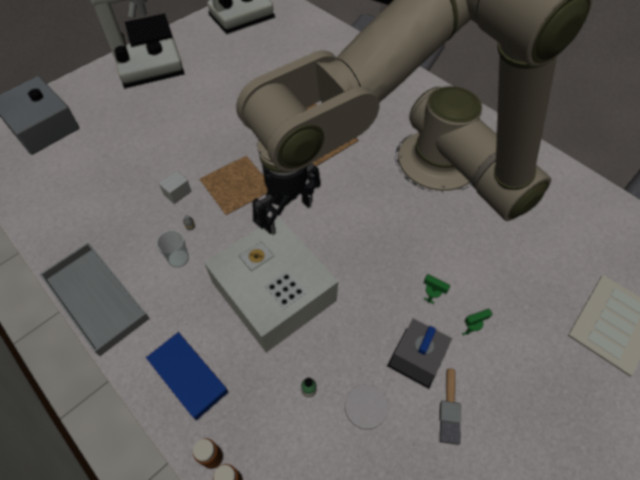

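View pics/side0.png

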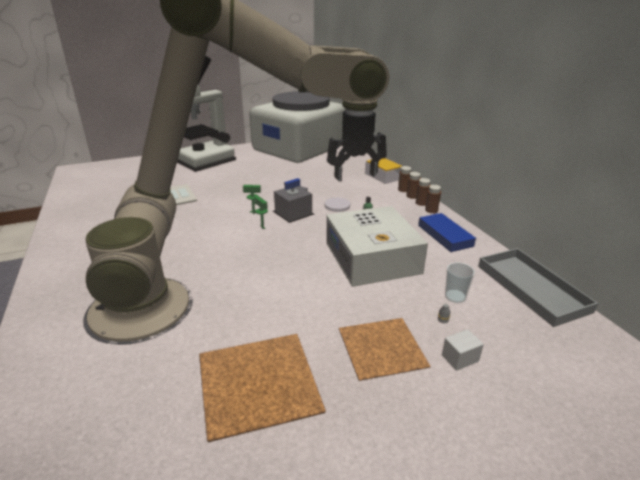

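View pics/wrist0.png

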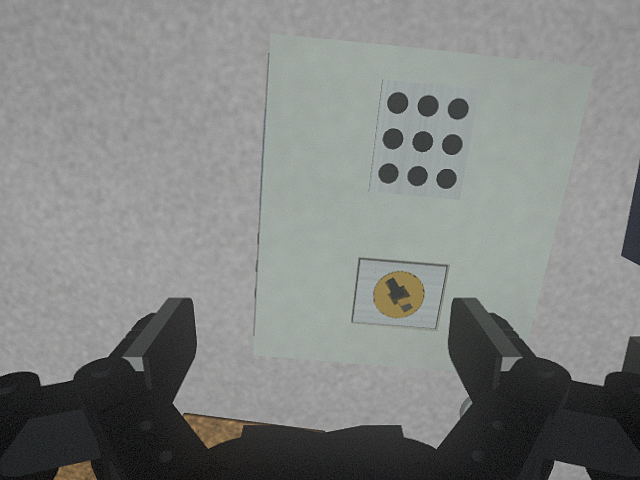

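The wrist view shows the insert's bush at about (399,294), with its slot running from (390,280) to (408,308). The scene view shows the blue handle at (427,340). The small mat is at (383,347) in the side view and (235,184) in the scene view.

```bash
cat > h.py <<'E'
from rig import env,get_image
import cv2,numpy as np
def cam(im,s=None):
    if im.get("R") is not None:
        R=np.array(im["R"]);t=np.array(im["t"]);return R.T,-R.T@t
    M=np.array(im["mount"]);T=np.array(s["tool_rot"]);p=np.array(s["position"])
    return T@M[:3,:3],T@M[:3,3]+p
def rays(im,px,s=None):
    px=np.array(px,float).reshape(-1,1,2)
    u=cv2.undistortPoints(px,np.array(im["intrinsics"]),np.array([im["k1"],0,0,0,0.])).reshape(-1,2)
    R,c=cam(im,s);d=np.c_[u,np.ones(len(u))]@R.T
    return c,d
def onz(im,px,z,s=None):
    c,d=rays(im,px,s);return c+d*((z-c[2])/d[:,2])[:,None]
def depthpts(im,px,s=None):
    c,d=rays(im,px,s);p=np.array(px,int).reshape(-1,2)
    return c+d*im["z_map"][p[:,1],p[:,0]][:,None]
def big(m):
    n,l,st,ce=cv2.connectedComponentsWithStats(m.astype(np.uint8));
    o=np.argsort(-st[1:,4])+1
    return [(l==i,st[i],ce[i]) for i in o]
E
python3 - <<'E'
from h import *
s=env.observe()
im=get_image("wrist");hsv=cv2.cvtColor(im["pixels"],cv2.COLOR_RGB2HSV)
m=cv2.inRange(hsv,(12,110,90),(28,255,255));
for mm,st,ce in big(m)[:4]:print("brass",st,ce)
mm=[b for b in big(m) if b[2][1]<400][0]
pts=np.argwhere(mm[0])[:,::-1].astype(np.float32)
hull=cv2.convexHull(pts);(c,ax,a)=cv2.fitEllipse(hull);print("ell",c,ax)
print("bush",onz(im,[c],.095,s),depthpts(im,[c],s))
dk=(hsv[:,:,2]<75)&(cv2.drawContours(np.zeros(m.shape,np.uint8),[hull.astype(int)],-1,1,-1)>0)
p=np.argwhere(dk)[:,::-1];w=onz(im,p,.095,s)[:,:2];q=w-w.mean(0);u,S,v=np.linalg.svd(q,full_matrices=False)
print("slot n",len(p),"mean",w.mean(0),"dir deg",np.degrees(np.arctan2(v[0,1],v[0,0])),S/np.sqrt(len(p)),"len",np.ptp(q@v[0]),np.ptp(q@v[1]))
cr=im["pixels"][240:345,335:465];cv2.imwrite("pics/bush0.png",cv2.resize(cr,None,fx=6,fy=5.5,interpolation=cv2.INTER_CUBIC)[:,:,::-1])
# insert seam corners approx
print("insert corners",onz(im,[[360,258],[448,265],[437,330],[352,322]],.095,s))
print("heater corners",onz(im,[[269,34],[593,68],[254,355]],.095,s),depthpts(im,[[300,200]],s))
for n in("scene","side"):
    im=get_image(n);hsv=cv2.cvtColor(im["pixels"],cv2.COLOR_RGB2HSV)
    m=cv2.inRange(hsv,(105,120,60),(130,255,255))
    for b in big(m)[:4]:
        print(n,"blue",b[1],b[2],depthpts(im,[b[2]]),onz(im,[b[2]],.105+.0))
    m=cv2.inRange(hsv,(5,80,60),(25,255,255))
    for b in big(m)[:3]:
        P=np.argwhere(b[0])[:,::-1];r=cv2.minAreaRect(P.astype(np.float32))
        print(n,"mat",b[1],onz(im,[b[2]],.006),onz(im,cv2.boxPoints(r),.006).round(3).tolist())
E
```

```text
brass [ 373  272   51   46 1336] [398.64146707 294.25449102]
brass [ 54 461  43  19 534] [ 75.69662921 471.98689139]
brass [199 432  20  17  90] [209.4        440.48888889]
brass [191 416  15  19  88] [198.45454545 425.22727273]
ell (398.285888671875, 294.11529541015625) (45.04049301147461, 50.671016693115234)
bush [[ 0.60372503 -0.05822743  0.095     ]] [[ 0.6087524  -0.07044193  0.06874024]]
slot n 240 mean [ 0.60182944 -0.05506728] dir deg -57.49930153655079 [0.00506396 0.00296924] len 0.026804815595985916 0.02213674089638273
insert corners [[ 0.5761265  -0.03124226  0.095     ]
 [ 0.63698023 -0.03639459  0.095     ]
 [ 0.63324124 -0.08660765  0.095     ]
 [ 0.57163191 -0.08003327  0.095     ]]
heater corners [[ 0.51844794  0.11082121  0.095     ]
 [ 0.71702251  0.09283348  0.095     ]
 [ 0.50007054 -0.10728631  0.095     ]] [[0.53561224 0.00917406 0.09440876]]
scene blue [ 147  333   79   85 3173] [186.06366215 374.34856603] [[0.87004757 0.02565244 0.03011424]] [[0.87064685 0.05696552 0.105     ]]
scene blue [419 327  16  26 190] [427.03157895 339.11578947] [[0.49210776 0.3299125
[... 866 characters left out ...]
128.] [[0.56330268 0.85513222 0.13385604]] [[0.58875195 0.95139411 0.105     ]]
side blue [271 130   1   1   1] [271. 130.] [[0.57132534 0.83873863 0.12900206]] [[0.59266354 0.9173288  0.105     ]]
side mat [ 200  334  125  107 9478] [[ 0.19925631 -0.33103813  0.006     ]] [[0.086, -0.206, 0.006], [0.337, -0.21, 0.006], [0.297, -0.43, 0.006], [0.094, -0.412, 0.006]]
side mat [ 339  318   91   62 3712] [[ 0.46518167 -0.33048767  0.006     ]] [[0.407, -0.239, 0.006], [0.599, -0.263, 0.006], [0.527, -0.41, 0.006], [0.364, -0.384, 0.006]]
side mat [400 173  41  39 693] [[0.96410579 0.30374772 0.006     ]] [[0.888, 0.37, 0.006], [1.019, 0.511, 0.006], [1.035, 0.249, 0.006], [0.917, 0.144, 0.006]]
```

Run:
```python
from h import *
im=get_image("scene");x=im["pixels"][300:400,375:475];cv2.imwrite("pics/rk.png",cv2.resize(x,None,fx=6,fy=6,interpolation=cv2.INTER_CUBIC)[:,:,::-1])
```

```text
(no output)
```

View pics/bush0.png

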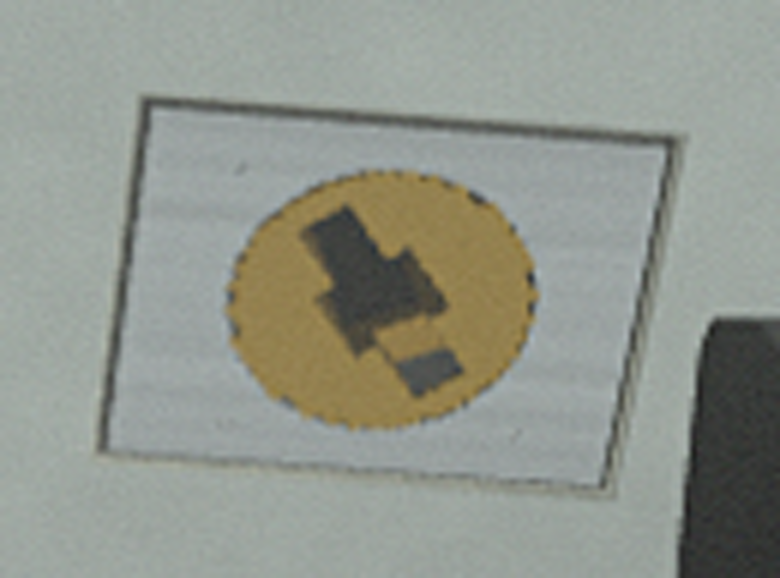

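View pics/rk.png

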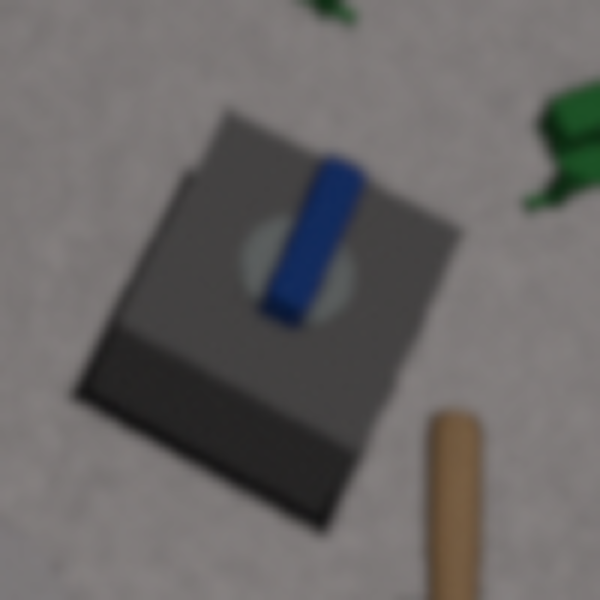

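The crop shows the slot running from upper left (389,280) to lower right (408,309). The scene crop shows the handle's top face running from (432.5,327) to (422.5,350).

Run:
```python
from h import *
s=env.observe();im=get_image("wrist")
a,b=onz(im,[[389.2,279.7],[408.3,309.3]],.095,s);print(a,b,(a+b)/2,np.linalg.norm(a-b),np.degrees(np.arctan2(*(b-a)[1::-1])))
im=get_image("scene")
hsv=cv2.cvtColor(im["pixels"],cv2.COLOR_RGB2HSV)
b=big(cv2.inRange(hsv,(105,120,60),(130,255,255)))[1]
P=np.argwhere(b[0])[:,::-1].astype(float)
w=onz(im,P,.113);c=w.mean(0);q=(w-c)[:,:2];v=np.linalg.svd(q)[2][0];print("handle",c,np.degrees(np.arctan2(v[1],v[0])),np.ptp(q@v))
k=[(300+y/6,375+x/6) for x,y in [(228,110),(462,232),(357,455),(120,325)]]
r=onz(im,[(x,y) for y,x in k],.075);print("rack corners",r,r.mean(0))
m=cv2.inRange(hsv,(45,90,30),(85,255,255))
for b in big(m)[:3]:
    P=np.argwhere(b[0])[:,::-1];d=depthpts(im,P);print("green",b[2],d.min(0),d.max(0))
print("mat",onz(im,[[237,184]],.006))
print("red");
```

```text
[ 0.59715689 -0.04747233  0.095     ] [ 0.61180211 -0.07024955  0.095     ] [ 0.6044795  -0.05886094  0.095     ] 0.027079224858791655 -57.25994531734454
handle [0.49150274 0.32975859 0.113     ] 17.853742378818126 0.0548191307967757
rack corners [[0.45990449 0.27608611 0.075     ]
 [0.43710421 0.36118234 0.075     ]
 [0.52342982 0.38421889 0.075     ]
 [0.54565877 0.30083903 0.075     ]] [0.49152432 0.33058159 0.075     ]
green [434.85755814 287.02325581] [0.35946915 0.23774614 0.0143705 ] [0.87762288 0.42147033 0.97671919]
green [476.51456311 320.05501618] [0.34377538 0.35584779 0.00902187] [0.87762288 0.42147033 0.97671919]
green [308.47560976 387.19512195] [0.69690814 0.21030579 0.04060801] [0.71949996 0.23109545 0.06962994]
mat [[ 0.46778093 -0.31631275  0.006     ]]
red
```

move_arm:
  targets: [-62,0,-11,0,0,0,-62,0,-11,0,0,0,-62,0,-11,0,0,0,-62,0,-11,0,0,0,-62,0,-11,0,0,0]
  hand: 1
  squeeze: 60

```text
time_s: 1.08
position: [0.4948, 0.3097, 0.2394]
tool_rot: [[-0.0, 0.0, 1.0], [-1.0, 0.0, -0.0], [-0.0, -1.0, 0.0]]
ft_force: [0.6, -1.0, -0.0]
grip_width: 0.0854
```

move_arm:
  targets: [-20,0,-3.5,0,-0.186,0,0,0,0,0,-0.186,0,0,0,0,0,-0.186,0,0,0,0,0,-0.186,0,0,0,0,0,-0.186,0]

```text
time_s: 1.7
position: [0.4919, 0.3277, 0.2393]
tool_rot: [[0.805, -0.0, 0.593], [-0.593, -0.0, 0.805], [-0.0, -1.0, -0.0]]
ft_force: [-0.6, -0.3, 0.3]
grip_width: 0.0857
```

move_arm:
  targets: [0,0,0,0,-0.186,0,0,0,0,0,-0.186,0,0,0,0,0,-0.186,0,0,0,0,0,-0.186,0,0,0,0,0,-0.186,0]

```text
time_s: 2.33
position: [0.4919, 0.3277, 0.2393]
tool_rot: [[0.957, -0.0, -0.291], [0.291, 0.0, 0.957], [-0.0, -1.0, 0.0]]
ft_force: [0.1, -0.1, 0.3]
grip_width: 0.0852
```

```bash
cat > look.py <<'E'
from h import *
import sys
s=env.observe();im=get_image("wrist");cv2.imwrite(f"pics/{sys.argv[1]}.png",im["pixels"][:,:,::-1])
T=s["tool_rot"];print(s["time_s"],s["position"],"yaw",np.degrees(np.arctan2(T[1,2],T[0,2])),T[2].round(4),s["q"].round(1),s["ft_force"].round(2),s["grip_width"])
E
python3 look.py w1
python3 - <<'E'
from h import *
s=env.observe();im=get_image("wrist")
hsv=cv2.cvtColor(im["pixels"],cv2.COLOR_RGB2HSV)
b=big(cv2.inRange(hsv,(105,120,40),(130,255,255)))[0];print(b[1],b[2])
P=np.argwhere(b[0])[:,::-1].astype(float)
r=cv2.minAreaRect(P.astype(np.float32));print(r)
w=onz(im,P,.117,s);c=w.mean(0);q=(w-c)[:,:2];v=np.linalg.svd(q,full_matrices=False)[2];print("handle",c,np.degrees(np.arctan2(v[0,1],v[0,0])),np.ptp(q@v[0]),np.ptp(q@v[1]))
print(depthpts(im,[b[2]],s), (T:=s["tool_rot"]).T@(c-s["position"]))
E
```

```text
2.325 [0.49187751 0.32770441 0.23929925] yaw 106.9217612159754 [-1.e-04 -1.e+00  0.e+00] [ 22.2  26.   67.5   0.   86.5 -84.7] [ 0.13 -0.07  0.33] 0.08524781803735046
[ 312  174   25   86 2065] [324.22227603 216.43535109]
((324.0, 216.5), (85.0, 24.0), 90.0)
handle [0.48885351 0.32847959 0.117     ] 17.809718083023363 0.05405889573465983 0.014721845446783408
[[0.48859786 0.32839697 0.11707457]] [-0.00262777  0.12224976  0.0016592 ]
```

View pics/w1.png

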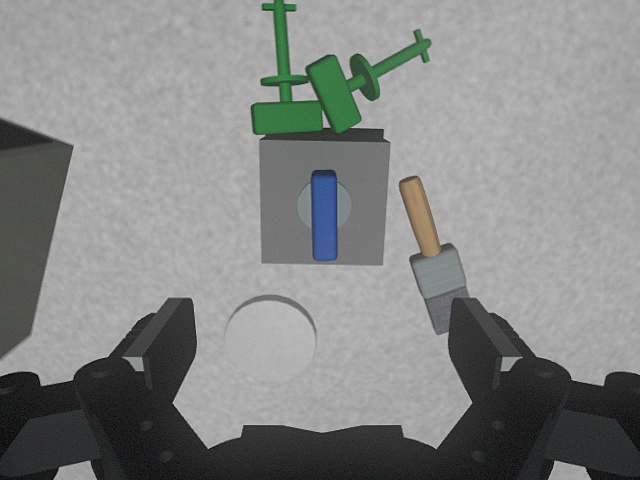

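The wrist view shows the blue handle centred at (324,216) and the green rods lying clear of it. I'm descending to grasp.

move_arm:
  targets: [-2.6,40,1.7,0,-0.016,0,0,45,0,0,0,0,0,36,0,0,0,0,0,20,0,0,0,0,0,0,0,0,0,0]

```text
time_s: 3.05
position: [0.4884, 0.3283, 0.0971]
tool_rot: [[0.955, -0.003, -0.297], [0.297, -0.001, 0.955], [-0.003, -1.0, -0.0]]
ft_force: [0.5, 0.1, -0.5]
grip_width: 0.0855
```

move_arm:
  targets: [0,0,0,0,0,0,0,0,0,0,0,0,0,0,0,0,0,0,0,0,0,0,0,0,0,0,0,0,0,0]
  hand: -1
  squeeze: 60

```text
time_s: 3.68
position: [0.4891, 0.3286, 0.0989]
tool_rot: [[0.954, 0.001, -0.3], [0.3, 0.0, 0.954], [0.001, -1.0, 0.0]]
ft_force: [0.1, -1.3, 3.8]
grip_width: 0.0152
```

```bash
python3 look.py w2
```

```text
3.675 [0.48912836 0.32864422 0.09885242] yaw 107.48058705336244 [ 9.e-04 -1.e+00  0.e+00] [ 22.4  33.2  79.7  -0.   67.1 -85.1] [ 0.15 -1.35  3.84] 0.015174174074826293
```

View pics/w2.png

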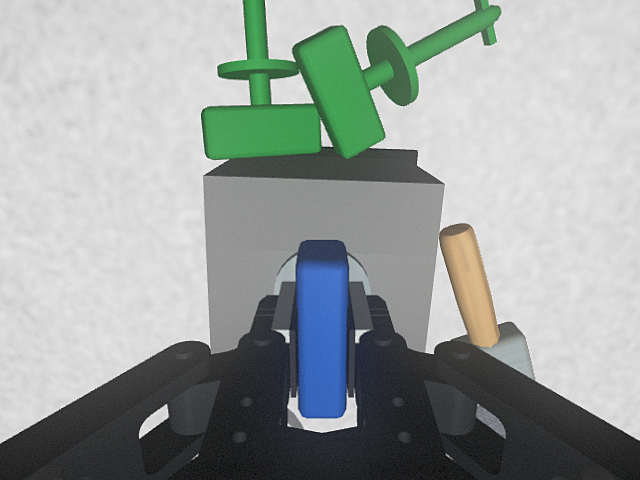

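move_arm:
  targets: [0,-20,0,0,0,0,0,-30,0,0,0,0,0,-40,0,0,0,0,0,-40,0,0,0,0,0,0,0,0,0,0]

```text
time_s: 4.35
position: [0.4897, 0.329, 0.231]
tool_rot: [[0.954, 0.005, -0.301], [0.301, 0.002, 0.954], [0.006, -1.0, 0.001]]
ft_force: [-0.8, -1.3, -1.4]
grip_width: 0.015
```

```bash
python3 look.py w3
python3 - <<'E'
from h import *
s=env.observe();im=get_image("wrist")
hsv=cv2.cvtColor(im["pixels"],cv2.COLOR_RGB2HSV)
b=big(cv2.inRange(hsv,(105,120,40),(130,255,255)))[0];print(b[1],b[2])
p=s["position"];T=s["tool_rot"]
for px in [[322,243],[322,330],[322,400],[322,412]]:
    print(px,(T.T@(depthpts(im,[px],s)[0]-p)*1000).round(1))
im2=get_image("side");cv2.imwrite("pics/s3.png",im2["pixels"][:,:,::-1])
E
```

```text
4.35 [0.4896793  0.32902315 0.23098542] yaw 107.4933042882054 [ 5.5e-03 -1.0e+00  6.0e-04] [ 22.4  26.   68.8   0.   84.9 -85.1] [-0.77 -1.34 -1.4 ] 0.015005163961343413
[ 296  259   53  159 7720] [322.04391192 337.05323834]
[322, 243] [-25.9   0.4   0.1]
[322, 330] [ -3.6 -16.6   0.1]
[322, 400] [ 21.2 -17.3   0.1]
[322, 412] [ 26.5 -16.5   0.1]
```

View pics/w3.png

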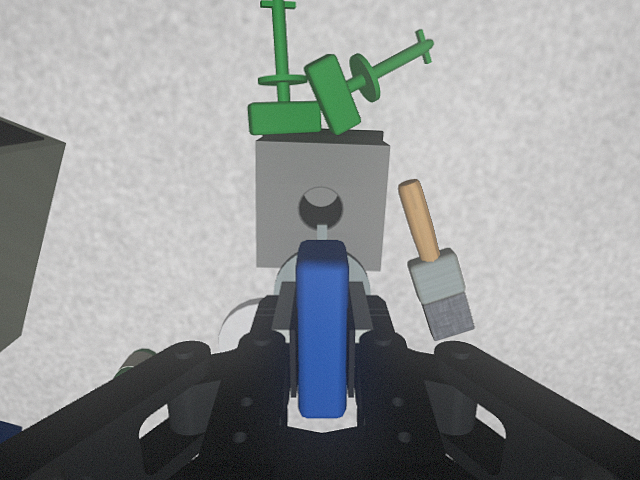

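View pics/s3.png

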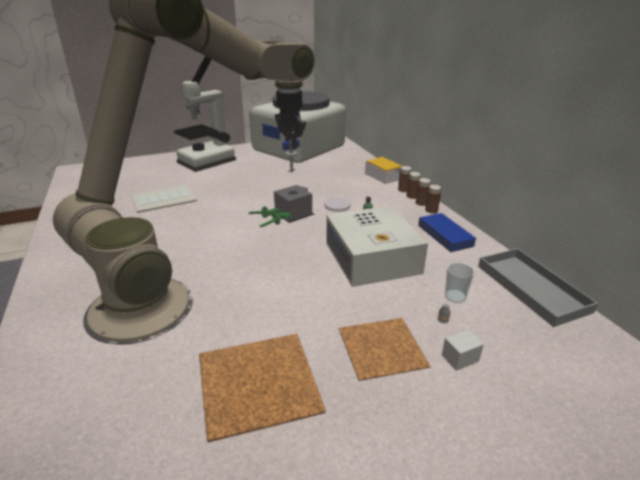

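move_arm:
  targets: [-0.9,0,-35,0,0,0,-0.9,0,-50,0,0,0,-1,0,-55,0,0,0,-1,0,-58,0,0,0,-1,0,-58,0,0,0]
  squeeze: 90

```text
time_s: 5.12
position: [0.5611, 0.0812, 0.2267]
tool_rot: [[0.954, -0.003, -0.301], [0.301, 0.0, 0.954], [-0.003, -1.0, 0.001]]
ft_force: [0.6, -0.4, -1.1]
grip_width: 0.0144
```

move_arm:
  targets: [-1,0,-58,0,0,0,-0.8,0,-55,0,0,0,-0.8,0,-35,0,0,0,0,0,0,0,0.186,0,0,0,0,0,0.186,0]

```text
time_s: 5.75
position: [0.6028, -0.0595, 0.2263]
tool_rot: [[0.997, -0.003, 0.074], [-0.074, 0.001, 0.997], [-0.003, -1.0, 0.001]]
ft_force: [-0.4, -0.2, -1.2]
grip_width: 0.0145
```

move_arm:
  targets: [0,0,0,0,0.186,0,0,0,0,0,0.186,0,0,0,0,0,0.186,0,0,0,0,0,0.186,0,0,0,0,0,0.186,0]

```text
time_s: 6.38
position: [0.6028, -0.0589, 0.2265]
tool_rot: [[0.538, -0.003, 0.843], [-0.843, 0.001, 0.538], [-0.003, -1.0, -0.002]]
ft_force: [-0.1, -0.6, -1.7]
grip_width: 0.0143
```

```bash
python3 look.py w4
```

```text
6.375 [ 0.60277356 -0.0588704   0.22647905] yaw 32.53194890848247 [-0.0025 -1.     -0.0022] [-16.8  28.   66.1  -0.   86.  -49.3] [-0.15 -0.62 -1.72] 0.014335063234440568
```

View pics/w4.png

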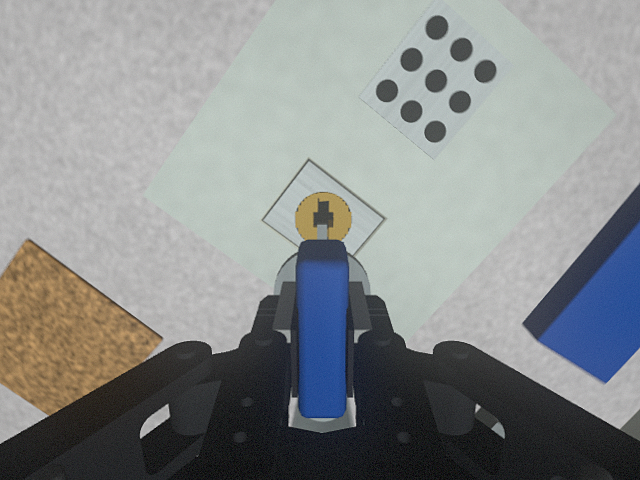

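The bush is at (323,217), with its slot vertical in the image and directly under the rod's lug end at (322,232). Next I'll work out the exact residual.

```bash
cat > bush.py <<'E'
from h import *
import sys
s=env.observe();im=get_image("wrist");hsv=cv2.cvtColor(im["pixels"],cv2.COLOR_RGB2HSV)
m=cv2.inRange(hsv,(12,110,90),(28,255,255));m[:, :240]=0;m[:,400:]=0;m[265:]=0
b=big(m)[0];hull=cv2.convexHull(np.argwhere(b[0])[:,::-1].astype(np.int32))
y=hull[:,0,1];
hh=hull[hull[:,0,1]<b[1][1]+0.75*b[1][3]] if len(sys.argv)<2 else hull
w=onz(im,hull.reshape(-1,2),.095,s)[:,:2]
# circle fit
A=np.c_[2*w,np.ones(len(w))];x=np.linalg.lstsq(A,(w**2).sum(1),rcond=None)[0];r=np.sqrt(x[2]+x[0]**2+x[1]**2)
c=np.r_[x[:2],.095];print("circ",x[:2],"diam",2*r,"px",b[1])
T=s["tool_rot"];print("bush in tool mm",(T.T@(c-s["position"])*1000).round(2))
dk=((hsv[:,:,2]<95)&(cv2.drawContours(np.zeros(m.shape,np.uint8),[hull],-1,1,-1)>0))
P=np.argwhere(dk)[:,::-1];P=P[P[:,1]<222]
t=((onz(im,P,.095,s)-s["position"])@T*1000)
for y in np.unique(P[:,1]): k=P[P[:,1]==y];tt=t[P[:,1]==y];print(y,k[:,0].min(),k[:,0].max(),"z",tt[:,2].min().round(1),tt[:,2].max().round(1),"x",tt[0,0].round(1))
cv2.imwrite("pics/b4.png",cv2.resize(im["pixels"][150:260,260:390],None,fx=6,fy=5.4,interpolation=cv2.INTER_CUBIC)[:,:,::-1])
E
python3 bush.py
```

```text
circ [ 0.60384003 -0.05869405] diam 0.03539652461798612 px [ 296  192   55   48 1562]
bush in tool mm [  0.71 131.53   1.24]
199 318 318 z -1.9 -1.9 x -12.3
200 318 318 z -1.9 -1.9 x -11.7
201 318 327 z -1.9 3.8 x -11.1
202 318 327 z -1.9 3.8 x -10.4
203 318 327 z -1.9 3.8 x -9.8
204 318 327 z -1.9 3.8 x -9.1
205 318 327 z -1.9 3.8 x -8.5
206 318 327 z -1.9 3.8 x -7.8
207 318 327 z -1.9 3.8 x -7.2
208 318 327 z -1.9 3.8 x -6.5
209 318 327 z -1.9 3.8 x -5.9
210 297 349 z -15.2 17.7 x -5.2
211 318 327 z -1.9 3.8 x -4.6
212 317 332 z -2.5 7.0 x -3.9
213 314 332 z -4.4 7.0 x -3.3
214 314 332 z -4.5 7.0 x -2.6
215 314 332 z -4.5 7.0 x -2.0
216 314 331 z -4.5 6.3 x -1.3
217 314 332 z -4.5 7.0 x -0.7
218 314 332 z -4.5 7.0 x 0.0
219 314 332 z -4.5 7.0 x 0.7
220 314 332 z -4.5 7.0 x 1.3
221 314 332 z -4.5 7.0 x 2.0
```

View pics/b4.png

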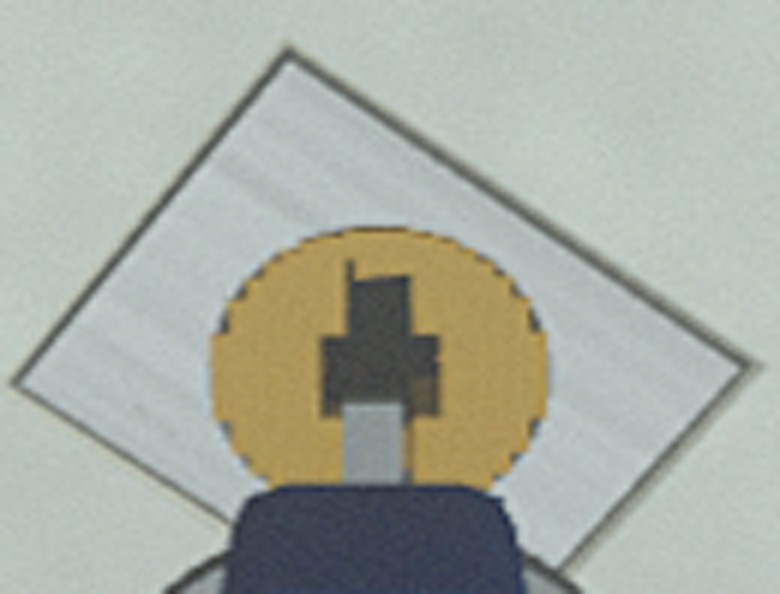

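Run:
```python
from h import *
s=env.observe();im=get_image("wrist");T=s["tool_rot"]
for y in (77,79,81):
    print(y,((onz(im,[[317,224.6],[327.2,224.6]],s["position"][2]-y/1000,s)-s["position"])@T*1000).round(2).tolist())
print(((depthpts(im,[[322,228],[322,232],[322,236]],s)-s["position"])@T*1000).round(1).tolist())
```

```text
77 [[-11.02, 77.03, -1.91], [-11.02, 77.02, 3.27]]
79 [[-10.45, 79.03, -1.94], [-10.46, 79.02, 3.29]]
81 [[-9.89, 81.03, -1.96], [-9.89, 81.02, 3.32]]
[[-10.3, 73.4, 0.6], [-7.9, 74.5, 0.6], [-5.6, 75.1, 0.6]]
```

Run:
```python
from h import *
s=env.observe();im=get_image("wrist");T=s["tool_rot"]
hsv=cv2.cvtColor(im["pixels"],cv2.COLOR_RGB2HSV)
b=big(cv2.inRange(hsv,(105,120,40),(130,255,255)));b=[k for k in b if 300<k[2][0]<340][0];print(b[1])
P=np.argwhere(b[0])[:,::-1];P=P[(P[:,0]>306)&(P[:,0]<338)&(P[:,1]>285)&(P[:,1]<400)]
t=(depthpts(im,P,s)-s["position"])@T*1000
A=np.c_[t[:,[0,2]],np.ones(len(t))];k,res,_,_=np.linalg.lstsq(A,t[:,1],rcond=None);print("top plane y = ax+bz+c",k,"rms",np.sqrt(res/len(t)))
for r in range(240,420,12):
    print(r,((depthpts(im,[[322,r]],s)-s["position"])@T*1000).round(1).tolist())
cv2.imwrite("pics/r4.png",cv2.resize(im["pixels"][205:305,260:390],None,fx=6,fy=6,interpolation=cv2.INTER_CUBIC)[:,:,::-1])
```

```text
[ 296  261   53  157 7513]
top plane y = ax+bz+c [ 2.58559512e-01  1.57095459e-03 -1.76565464e+01] rms [7.42307924]
240 [[-26.8, 2.5, 0.6]]
252 [[-26.3, -8.2, 0.6]]
264 [[-25.4, -16.2, 0.6]]
276 [[-22.3, -17.6, 0.6]]
288 [[-18.6, -18.0, 0.6]]
300 [[-13.7, -15.7, 0.6]]
312 [[-10.8, -17.7, 0.6]]
324 [[-6.3, -16.8, 0.6]]
336 [[-1.9, -16.4, 0.6]]
348 [[1.7, -17.2, 0.6]]
360 [[6.1, -17.0, 0.6]]
372 [[9.8, -18.0, 0.6]]
384 [[14.8, -17.0, 0.6]]
396 [[19.1, -17.3, 0.6]]
408 [[23.9, -17.1, 0.6]]
```

View pics/r4.png

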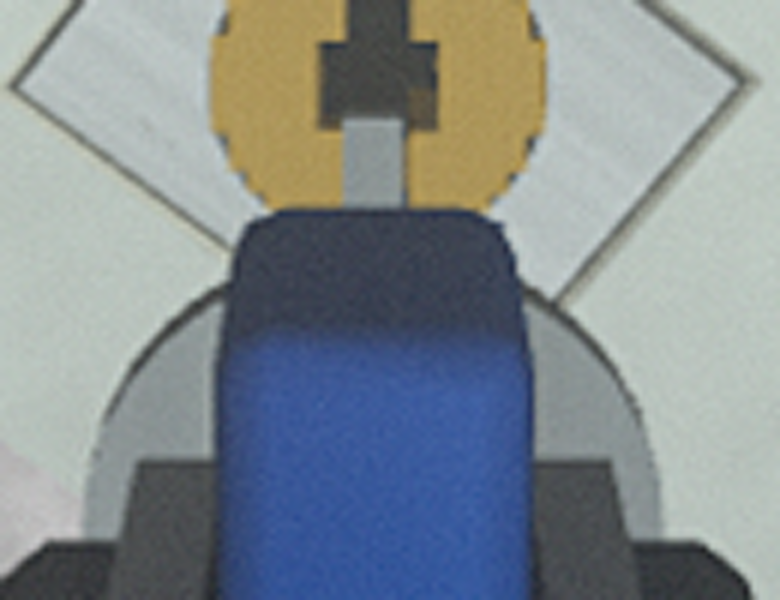

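Run:
```python
from h import *
s=env.observe();im=get_image("wrist");T=s["tool_rot"]
def fit(x0,x1,y0,y1,n):
    g=np.stack(np.meshgrid(np.arange(x0,x1),np.arange(y0,y1)),-1).reshape(-1,2)
    t=(depthpts(im,g,s)-s["position"])@T*1000
    med=np.median(t[:,1]);t=t[abs(t[:,1]-med)<4]
    A=np.c_[t[:,[0,2]],np.ones(len(t))];k=np.linalg.lstsq(A,t[:,1],rcond=None)[0];print(n,len(t),"slopes",k.round(4),"std",np.std(t[:,1]-A@k))
    return t
t=fit(310,335,280,405,"handle top")
fit(150,260,150,180,"heater?");fit(330,400,60,200,"heater2")
t=fit(318,326,226,239,"lug");print(np.median(t,axis=0))
# lug end row profile
g=im["pixels"][214:246,318:327].mean((1,2));print(dict(zip(range(214,246),g.round(0))))
```

```text
handle top 3112 slopes [ 3.70000e-03  1.60000e-03 -1.71515e+01] std 0.5435438976453502
heater? 2937 slopes [-4.000000e-03 -1.400000e-03  1.329355e+02] std 0.6932496696497095
heater2 9717 slopes [ 1.100000e-02 -2.430000e-02  1.340552e+02] std 0.8491773843247846
lug 104 slopes [ 4.96000e-02 -1.75000e-02  7.51021e+01] std 0.6267299619428388
[-7.75625237 74.68139755  0.37546102]
{214: np.float64(71.0), 215: np.float64(70.0), 216: np.float64(71.0), 217: np.float64(70.0), 218: np.float64(69.0), 219: np.float64(71.0), 220: np.float64(70.0), 221: np.float64(68.0), 222: np.float64(72.0), 223: np.float64(79.0), 224: np.float64(102.0), 225: np.float64(153.0), 226: np.float64(146.0), 227: np.float64(145.0), 228: np.float64(146.0), 229: np.float64(145.0), 230: np.float64(146.0), 231: np.float64(146.0), 232: np.float64(144.0), 233: np.float64(145.0), 234: np.float64(145.0), 235: np.float64(145.0), 236: np.float64(145.0), 237: np.float64(148.0), 238: np.float64(145.0), 239: np.float64(110.0), 240: np.float64(62.0), 241: np.float64(66.0), 242: np.float64(69.0), 243: np.float64(68.0), 244: np.float64(68.0), 245: np.float64(69.0)}
```

Run:
```python
from h import *
from scipy.optimize import least_squares
s=env.observe();im=get_image("wrist");T=s["tool_rot"]
for y,pts in ((21,[(222,293),(160,345),(110,415),(88,490),(532,303),(590,350),(635,415),(655,490)]),(25,[(228,280),(160,335),(105,410),(528,283),(590,338),(645,415)])):
    px=np.array(pts,float)/6-0.42+[260,205]
    w=((onz(im,px,s["position"][2]-y/1000,s)-s["position"])@T*1000)[:,[0,2]]
    r=least_squares(lambda c:np.hypot(*(w-c).T)-19,[0,0]);r2=least_squares(lambda c:np.hypot(*(w-c[:2]).T)-c[2],[0,0,19]);print(y,r.x,r.fun.round(2),r2.x)
```

```text
21 [1.32648794 0.44879876] [ 0.27 -0.08 -0.17 -0.31  0.05  0.   -0.07 -0.34] [ 0.6758533   0.45108227 18.57288317]
25 [1.5355885  0.60209934] [-0.01 -0.14  0.22  0.08 -0.18  0.2 ] [ 1.97940092  0.59826915 19.3112257 ]
```

move_arm:
  targets: [-1.2,12,0.3,0,0,0,0,12,0,0,0,0,0,12,0,0,0,0,0,0,0,0,0,0,0,0,0,0,0,0]

```text
time_s: 7.3
position: [0.603, -0.0579, 0.1926]
tool_rot: [[0.543, 0.0, 0.84], [-0.84, -0.0, 0.543], [0.0, -1.0, 0.0]]
ft_force: [0.4, -0.4, -0.6]
grip_width: 0.0142
```

```bash
python3 look.py w5
python3 - <<'E'
from h import *
im=get_image("wrist");cv2.imwrite("pics/b5.png",cv2.resize(im["pixels"][170:270,250:390],None,fx=5.7,fy=5.7,interpolation=cv2.INTER_CUBIC)[:,:,::-1])
E
```

```text
7.3 [ 0.60302457 -0.05785802  0.19256023] yaw 32.89297658152952 [ 4.e-04 -1.e+00  3.e-04] [-16.7  29.4  69.5  -0.   81.1 -49.6] [ 0.44 -0.39 -0.65] 0.014248515003072742
```

View pics/b5.png

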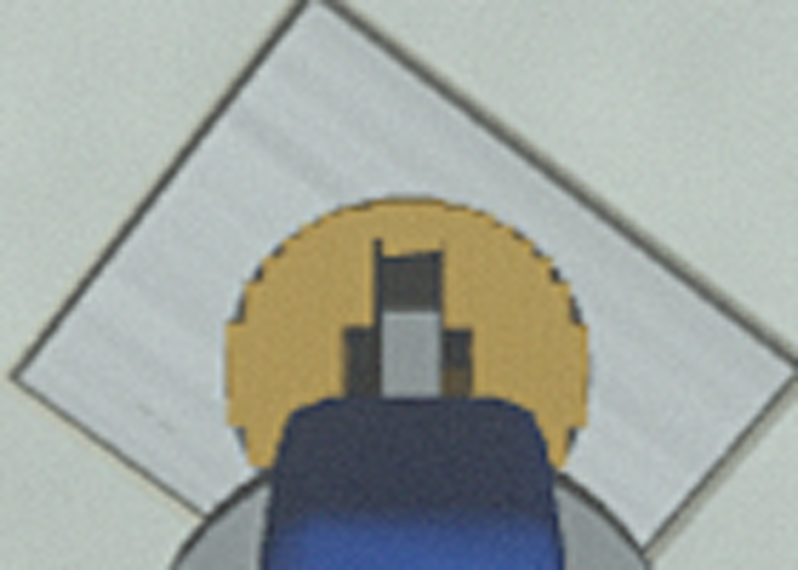

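```bash
cat > m.py <<'E'
from h import *
import sys
from scipy.optimize import least_squares
# bush points & lug end in tool frame ; args: lug row, left col, right col
s=env.observe();im=get_image("wrist");T=s["tool_rot"];hsv=cv2.cvtColor(im["pixels"],cv2.COLOR_RGB2HSV)
m=cv2.inRange(hsv,(12,110,90),(28,255,255));m[:,:240]=0;m[:,400:]=0;m[275:]=0
b=big(m)[0];hull=cv2.convexHull(np.argwhere(b[0])[:,::-1].astype(np.int32)).reshape(-1,2)
hull=hull[hull[:,1]<b[1][1]+0.8*b[1][3]]
w=((onz(im,hull,.095,s)-s["position"])@T*1000)[:,[0,2]]
f=least_squares(lambda c:np.hypot(*(w-c).T)-17.8,[0,0],loss="soft_l1");print("bush c",f.x,"res",f.fun.std(),"row range",b[1])
r=float(sys.argv[1]);a=float(sys.argv[2]);c=float(sys.argv[3])
for y in (78,79,80):
    q=((onz(im,[[a,r],[c,r]],s["position"][2]-y/1000,s)-s["position"])@T*1000);print(y,"lug end x",q[0,0].round(2),"-> centre",q[0,0].round(2)+13,"z",q[:,2].mean().round(2))
E
python3 m.py 224.0 316.6 326.8
```

```text
bush c [1.1343689  0.13171621] res 0.10705164125484805 row range [ 290  205   63   47 1454]
78 lug end x -11.07 -> centre 1.9299999999999997 z 0.47
79 lug end x -10.79 -> centre 2.210000000000001 z 0.47
80 lug end x -10.51 -> centre 2.49 z 0.47
```

move_arm:
  targets: [-1.0,5,-0.3,0,0,0,0,4,0,0,0,0,0,0,0,0,0,0,0,0,0,0,0,0,0,0,0,0,0,0]

```text
time_s: 8.07
position: [0.6021, -0.0572, 0.1835]
tool_rot: [[0.543, 0.0, 0.84], [-0.84, -0.0, 0.543], [0.0, -1.0, 0.0]]
ft_force: [-0.4, -0.2, -1.3]
grip_width: 0.0142
```

```bash
python3 look.py w6
python3 - <<'E'
from h import *
im=get_image("wrist");cv2.imwrite("pics/b6.png",cv2.resize(im["pixels"][170:270,250:390],None,fx=5.7,fy=5.7,interpolation=cv2.INTER_CUBIC)[:,:,::-1])
g=cv2.cvtColor(im["pixels"],cv2.COLOR_RGB2GRAY)[200:245,319:325].mean(1).round(0);print(list(zip(range(200,245),g.astype(int))))
E
```

```text
8.075 [ 0.60211757 -0.05716498  0.18345172] yaw 32.88465990256761 [ 2.e-04 -1.e+00  2.e-04] [-16.6  29.7  70.5  -0.   79.8 -49.5] [-0.42 -0.17 -1.31] 0.014174576498455793
[(200, np.int64(187)), (201, np.int64(185)), (202, np.int64(184)), (203, np.int64(184)), (204, np.int64(185)), (205, np.int64(186)), (206, np.int64(188)), (207, np.int64(188)), (208, np.int64(191)), (209, np.int64(191)), (210, np.int64(159)), (211, np.int64(100)), (212, np.int64(153)), (213, np.int64(152)), (214, np.int64(150)), (215, np.int64(149)), (216, np.int64(149)), (217, np.int64(150)), (218, np.int64(152)), (219, np.int64(152)), (220, np.int64(129)), (221, np.int64(64)), (222, np.int64(69)), (223, np.int64(80)), (224, np.int64(103)), (225, np.int64(153)), (226, np.int64(146)), (227, np.int64(146)), (228, np.int64(145)), (229, np.int64(146)), (230, np.int64(146)), (231, np.int64(146)), (232, np.int64(144)), (233, np.int64(146)), (234, np.int64(144)), (235, np.int64(145)), (236, np.int64(146)), (237, np.int64(146)), (238, np.int64(144)), (239, np.int64(110)), (240, np.int64(59)), (241, np.int64(64)), (242, np.int64(66)), (243, np.int64(65)), (244, np.int64(65))]
```

View pics/b6.png

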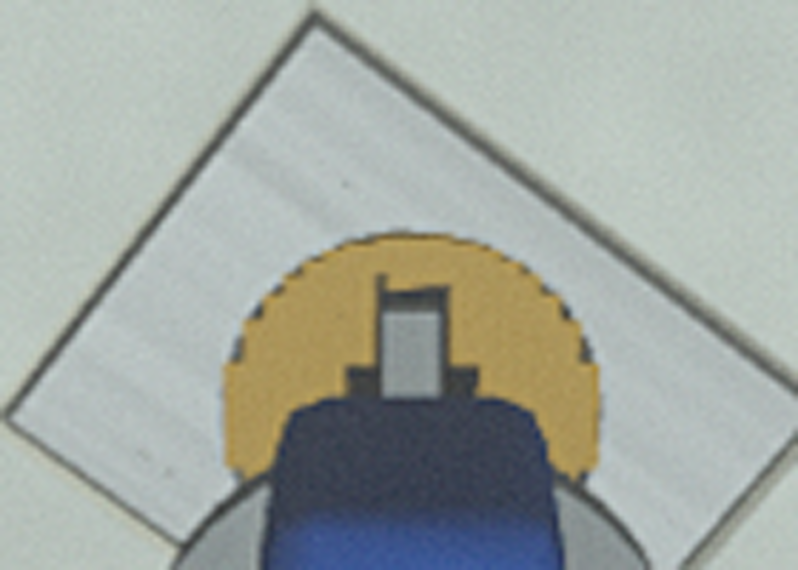

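```bash
python3 - <<'E'
from h import *
s=env.observe();im=get_image("wrist");T=s["tool_rot"]
for y,r in((75,224.5),(79,222.6),(79,223)):
    print(y,((onz(im,[[316.8,r],[327.2,r]],s["position"][2]-y/1000,s)-s["position"])@T*1000).round(2).tolist())
g=cv2.cvtColor(im["pixels"],cv2.COLOR_RGB2GRAY)[:,308:336]
for r in(222,228,230,234):print(r,g[r].tolist())
# slot end at bush plane
print("slot end",((onz(im,[[322,219.8]],.095,s)-s["position"])@T*1000).round(2))
E
python3 m.py 222.6 316.8 327.2
```

```text
75 [[-11.65, 75.0, -1.99], [-11.65, 75.0, 3.24]]
79 [[-11.53, 79.0, -2.04], [-11.53, 79.0, 3.29]]
79 [[-11.32, 79.0, -2.04], [-11.32, 79.0, 3.29]]
222 [147, 148, 148, 148, 150, 150, 151, 135, 86, 68, 69, 65, 69, 71, 70, 71, 70, 69, 71, 64, 90, 141, 151, 153, 148, 150, 148, 154]
228 [147, 148, 153, 149, 149, 150, 154, 127, 78, 128, 145, 143, 145, 144, 148, 149, 146, 151, 140, 83, 85, 139, 151, 147, 148, 147, 149, 147]
230 [147, 151, 151, 145, 148, 152, 156, 128, 80, 129, 148, 145, 142, 143, 150, 144, 146, 151, 135, 87, 85, 136, 149, 150, 146, 150, 151, 150]
234 [149, 151, 121, 94, 89, 92, 92, 79, 73, 130, 147, 147, 147, 145, 143, 144, 144, 147, 142, 90, 67, 88, 90, 90, 96, 94, 135, 155]
slot end [[-10.46  88.44   0.62]]
bush c [2.2967551  0.51853569] res 0.11005590154965876 row range [ 290  211   65   43 1343]
78 lug end x -11.81 -> centre 1.1899999999999995 z 0.62
79 lug end x -11.53 -> centre 1.4700000000000006 z 0.62
80 lug end x -11.25 -> centre 1.75 z 0.62
```

The lug sits inside the slot's width to within 0.1 mm, but along the slot it is about 0.9 mm short. I'll correct that and descend to just above lug contact.

move_arm:
  targets: [0.9,1,0,0,0,0,0,2,0,0,0,0,0,2,0,0,0,0,0,1.5,0,0,0,0,0,1,0,0,0,0]

```text
time_s: 8.9
position: [0.6025, -0.0579, 0.1757]
tool_rot: [[0.543, -0.0, 0.84], [-0.84, 0.0, 0.543], [-0.0, -1.0, -0.0]]
ft_force: [0.2, -0.2, -0.7]
grip_width: 0.0141
```

```bash
python3 look.py w7
python3 - <<'E'
from h import *
im=get_image("wrist");cv2.imwrite("pics/b7.png",cv2.resize(im["pixels"][170:270,250:390],None,fx=5.7,fy=5.7,interpolation=cv2.INTER_CUBIC)[:,:,::-1])
E
```

```text
8.9 [ 0.60252339 -0.05787485  0.17568365] yaw 32.89229711612689 [-1.e-04 -1.e+00 -1.e-04] [-16.7  30.2  71.1  -0.   78.8 -49.6] [ 0.18 -0.24 -0.74] 0.01413570672562366
```

View pics/b7.png

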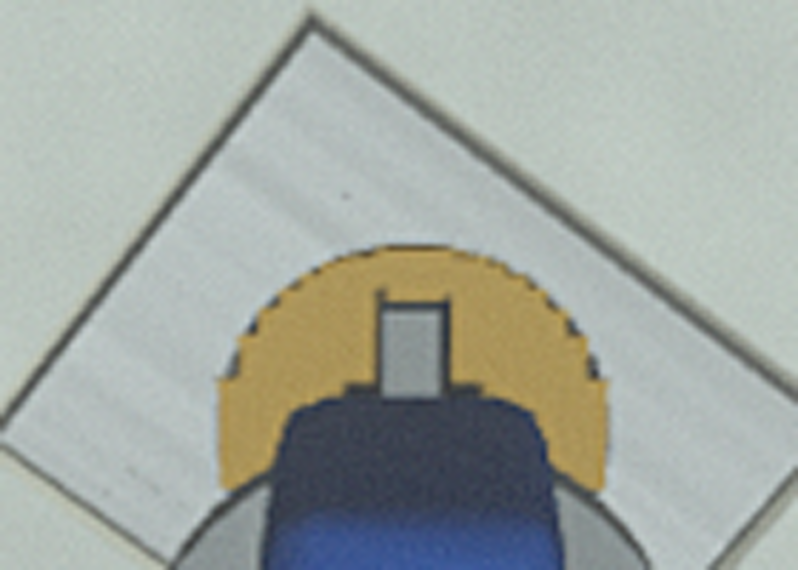

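move_arm:
  targets: [0,1,0,0,0,0,0,1,0,0,0,0,0,1,0,0,0,0,0,0.7,0,0,0,0,0,0,0,0,0,0]

```text
time_s: 9.62
position: [0.6025, -0.0579, 0.1721]
tool_rot: [[0.543, -0.0, 0.84], [-0.84, 0.0, 0.543], [-0.0, -1.0, -0.0]]
ft_force: [-0.1, 0.1, -2.0]
grip_width: 0.0143
```

move_arm:
  targets: [0,1,0,0,0,0,0,1,0,0,0,0,0,1,0,0,0,0,0,0.5,0,0,0,0,0,0,0,0,0,0]

```text
time_s: 10.25
position: [0.6025, -0.0579, 0.1686]
tool_rot: [[0.543, -0.0, 0.84], [-0.84, 0.0, 0.543], [-0.0, -1.0, -0.0]]
ft_force: [0.3, 0.1, -1.4]
grip_width: 0.0141
```

```bash
python3 look.py w8
python3 - <<'E'
from h import *
im=get_image("wrist");cv2.imwrite("pics/b8.png",cv2.resize(im["pixels"][170:270,250:390],None,fx=5.7,fy=5.7,interpolation=cv2.INTER_CUBIC)[:,:,::-1])
E
```

```text
10.25 [ 0.60254018 -0.05788758  0.16856715] yaw 32.88687012348101 [-1.e-04 -1.e+00 -1.e-04] [-16.7  30.5  71.7  -0.   77.8 -49.6] [ 0.3   0.1  -1.41] 0.014146949205086993
```

View pics/b8.png

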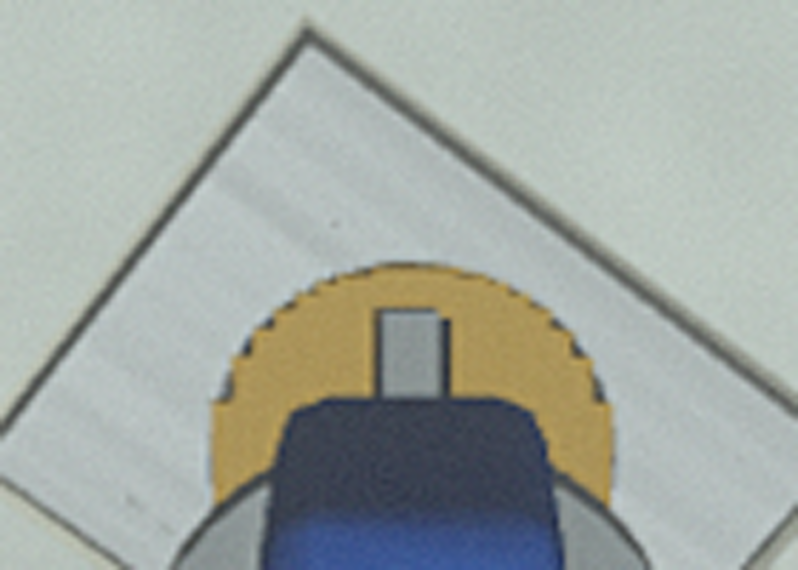

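The lug is in the slot with no force. Continuing down to the slot floor.

move_arm:
  targets: [0,0.9,0,0,0,0,0,0.9,0,0,0,0,0,0.9,0,0,0,0,0,0.6,0,0,0,0,0,0,0,0,0,0]

```text
time_s: 10.98
position: [0.6025, -0.0579, 0.1653]
tool_rot: [[0.543, -0.0, 0.84], [-0.84, 0.0, 0.543], [-0.0, -1.0, -0.0]]
ft_force: [-0.1, -0.3, -1.8]
grip_width: 0.0147
```

move_arm:
  targets: [0,0.4,0,0,0,0,0,0.4,0,0,0,0,0,0.3,0,0,0,0,0,0,0,0,0,0,0,0,0,0,0,0]

```text
time_s: 11.6
position: [0.6025, -0.0579, 0.1642]
tool_rot: [[0.543, 0.0, 0.84], [-0.84, -0.0, 0.543], [0.0, -1.0, -0.0]]
ft_force: [0.1, -0.6, -1.9]
grip_width: 0.0144
```

move_arm:
  targets: [0,0.4,0,0,0,0,0,0.4,0,0,0,0,0,0.2,0,0,0,0,0,0,0,0,0,0,0,0,0,0,0,0]

```text
time_s: 12.22
position: [0.6025, -0.0579, 0.1632]
tool_rot: [[0.543, -0.0, 0.84], [-0.84, -0.0, 0.543], [0.0, -1.0, -0.0]]
ft_force: [-0.6, -0.0, -0.6]
grip_width: 0.0144
```

move_arm:
  targets: [0,0.3,0,0,0,0,0,0.3,0,0,0,0,0,0,0,0,0,0,0,0,0,0,0,0,0,0,0,0,0,0]

```text
time_s: 12.85
position: [0.6026, -0.0579, 0.1626]
tool_rot: [[0.543, 0.0, 0.84], [-0.84, -0.0, 0.543], [0.0, -1.0, -0.0]]
ft_force: [-0.2, -0.3, -0.2]
grip_width: 0.0144
```

move_arm:
  targets: [0,0.3,0,0,0,0,0,0.3,0,0,0,0,0,0,0,0,0,0,0,0,0,0,0,0,0,0,0,0,0,0]

```text
time_s: 13.48
position: [0.6026, -0.0579, 0.1622]
tool_rot: [[0.543, 0.0, 0.84], [-0.84, -0.0, 0.543], [0.0, -1.0, 0.0]]
ft_force: [-0.2, 0.4, 3.0]
grip_width: 0.0147
```

```bash
python3 look.py w9
python3 - <<'E'
from h import *
im=get_image("wrist");cv2.imwrite("pics/b9.png",cv2.resize(im["pixels"][170:270,250:390],None,fx=5.7,fy=5.7,interpolation=cv2.INTER_CUBIC)[:,:,::-1])
s=env.observe();T=s["tool_rot"]
g=np.stack(np.meshgrid(np.arange(310,335),np.arange(280,400)),-1).reshape(-1,2)
t=(depthpts(im,g,s)-s["position"])@T*1000;print("handle top y",np.median(t[:,1]))
E
```

```text
13.475 [ 0.60260733 -0.05789623  0.1621909 ] yaw 32.889474576226434 [ 2.e-04 -1.e+00  2.e-04] [-16.7  30.8  72.2  -0.   76.9 -49.6] [-0.22  0.35  3.04] 0.01469564305361841
handle top y -17.163527008562724
```

View pics/b9.png

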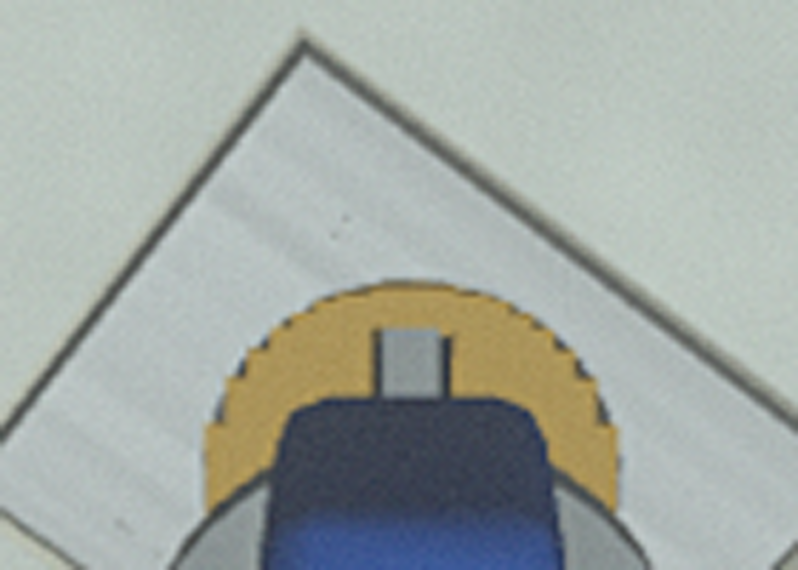

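Contact with the slot floor at +3 N (TCP z 0.1622). Next is turning clockwise while lowering 5 mm per rad.

move_arm:
  targets: [0,0.2,0,0,0.07,0,0,0.35,0,0,0.07,0,0,0.35,0,0,0.07,0,0,0.35,0,0,0.07,0,0,0,0,0,0,0]

```text
time_s: 14.2
position: [0.6027, -0.058, 0.161]
tool_rot: [[0.29, 0.001, 0.957], [-0.957, -0.0, 0.29], [0.0, -1.0, 0.001]]
ft_force: [0.3, -0.2, 4.2]
grip_width: 0.0142
```

```bash
python3 -c "
from h import *
s=env.observe();print(s['position'],s['ft_force'],s['wrist_torque'],np.degrees(np.arctan2(s['tool_rot'][1,2],s['tool_rot'][0,2])))"
```

```text
[ 0.60270844 -0.0580072   0.16098866] [ 0.34100339 -0.20301752  4.17200213] [-0.06442075  0.0920424  -0.01704497] 16.877077679859852
```

move_arm:
  targets: [0,0.35,0,0,0.07,0,0,0.35,0,0,0.07,0,0,0.35,0,0,0.07,0,0,0.35,0,0,0.07,0,0,0,0,0,0,0]

```text
time_s: 14.82
position: [0.6028, -0.058, 0.1597]
tool_rot: [[0.016, 0.001, 1.0], [-1.0, -0.0, 0.016], [0.0, -1.0, 0.001]]
ft_force: [-0.4, -0.3, 3.6]
grip_width: 0.0145
```

```bash
cat > st.py <<'E'
from h import *
s=env.observe();print(s['time_s'],s['position'],s['ft_force'].round(2),s['wrist_torque'].round(3),np.degrees(np.arctan2(s['tool_rot'][1,2],s['tool_rot'][0,2])),s["grip_width"])
E
python3 st.py
```

```text
14.825 [ 0.60278285 -0.05800012  0.15966195] [-0.35 -0.31  3.65] [-0.137 -0.038  0.015] 0.9042918563180288 0.014465510700762674
```

move_arm:
  targets: [0,0.35,0,0,0.07,0,0,0.35,0,0,0.07,0,0,0.35,0,0,0.07,0,0,0.2,0,0,0.06,0,0,0,0,0,0,0]

```text
time_s: 15.45
position: [0.6033, -0.0581, 0.1585]
tool_rot: [[-0.251, 0.002, 0.968], [-0.968, -0.001, -0.251], [0.0, -1.0, 0.003]]
ft_force: [4.1, -1.4, 3.8]
grip_width: 0.0144
```

```bash
python3 st.py
```

```text
15.45 [ 0.60334464 -0.05814332  0.15847449] [ 4.1  -1.39  3.8 ] [-0.26  -0.88   0.123] -14.518037121115942 0.0144076965706359
```

move_arm:
  targets: [0,0.1,0,0,0.05,0,0,0.1,0,0,0.05,0,0,0,0,0,0.03,0,0,0,0,0,0,0,0,0,0,0,0,0]

```text
time_s: 16.08
position: [0.6033, -0.0581, 0.1584]
tool_rot: [[-0.375, 0.002, 0.927], [-0.927, -0.001, -0.375], [-0.0, -1.0, 0.002]]
ft_force: [5.2, -1.3, 3.8]
grip_width: 0.0145
```

```bash
python3 st.py; python3 look.py w10
python3 - <<'E'
from h import *
im=get_image("wrist");cv2.imwrite("pics/b10.png",cv2.resize(im["pixels"][170:270,250:390],None,fx=5.7,fy=5.7,interpolation=cv2.INTER_CUBIC)[:,:,::-1])
s=env.observe();T=s["tool_rot"]
g=np.stack(np.meshgrid(np.arange(310,335),np.arange(280,400)),-1).reshape(-1,2)
t=(depthpts(im,g,s)-s["position"])@T*1000;print("handle top y",np.median(t[:,1]))
im=get_image("side");cv2.imwrite("pics/s10.png",im["pixels"][:,:,::-1])
E
```

```text
16.075 [ 0.60328976 -0.0581246   0.1584152 ] [ 5.19 -1.28  3.8 ] [-0.392 -1.199  0.232] -22.013755163698217 0.014474669625512537
16.075 [ 0.60328976 -0.0581246   0.1584152 ] yaw -22.013755163698217 [-3.0e-04 -1.0e+00  2.5e-03] [-16.7  31.1  72.5   0.   76.3   5.3] [ 5.19 -1.28  3.8 ] 0.014474669625512537
handle top y -17.23110989568797
```

View pics/w10.png

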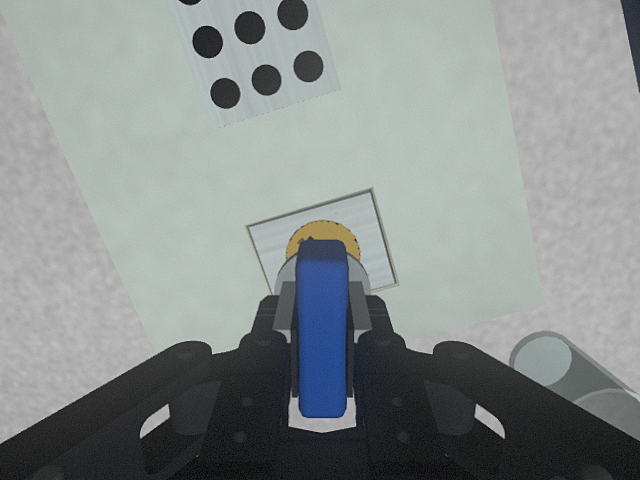

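Torque rises to 0.23 N m at the stop, with the tip about 19.7 mm deep and the insert still flush. I'll relieve the torque and side force, then draw it up.

move_arm:
  targets: [-0.2,-0.6,0.5,0,-0.04,0,0,-1,0,0,0,0,0,-1.5,0,0,0,0,0,-2,0,0,0,0,0,-2,0,0,0,0]

```text
time_s: 16.85
position: [0.6024, -0.0579, 0.1624]
tool_rot: [[-0.339, -0.004, 0.941], [-0.941, 0.001, -0.339], [0.0, -1.0, -0.004]]
ft_force: [7.5, -1.9, -16.2]
grip_width: 0.0147
```

```bash
python3 st.py; python3 look.py w11
```

```text
16.85 [ 0.60244676 -0.05787522  0.16239875] [  7.55  -1.86 -16.19] [-0.584 -1.863  0.02 ] -19.80692257362841 0.014657271639632843
16.85 [ 0.60244676 -0.05787522  0.16239875] yaw -19.80692257362841 [ 3.0e-04 -1.0e+00 -3.8e-03] [-16.7  30.9  72.   -0.   77.3   3.1] [  7.55  -1.86 -16.19] 0.014657271639632843
```

View pics/w11.png

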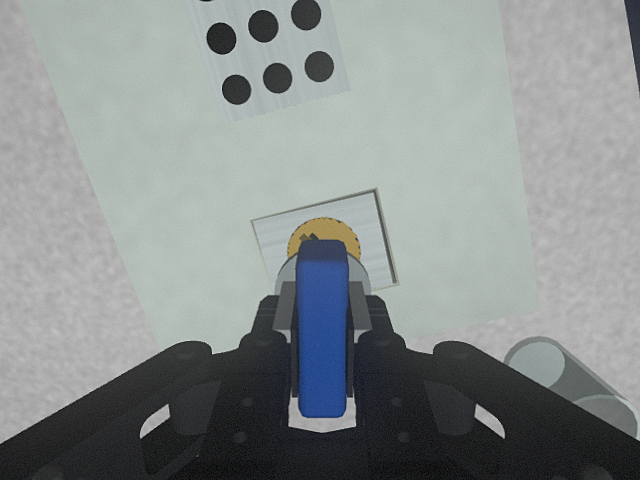

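move_arm:
  targets: [-0.3,-1,0.8,0,0,0,0,-2,0,0,0,0,0,-2,0,0,0,0,0,-2,0,0,0,0,0,-2,0,0,0,0]

```text
time_s: 17.52
position: [0.6026, -0.0576, 0.1698]
tool_rot: [[-0.339, -0.007, 0.941], [-0.941, 0.002, -0.339], [0.0, -1.0, -0.008]]
ft_force: [5.9, -2.8, -20.6]
grip_width: 0.0143
```

```bash
python3 st.py
```

```text
17.525 [ 0.60259563 -0.05757031  0.1697879 ] [  5.89  -2.83 -20.56] [-0.456 -1.573  0.108] -19.796893410880404 0.014305780624310344
```

move_arm:
  targets: [0.1,-1.5,0.7,0,0,0,0,-2.5,0,0,0,0,0,-2.5,0,0,0,0,0,-2.5,0,0,0,0,0,-2.5,0,0,0,0]

```text
time_s: 18.15
position: [0.6041, -0.058, 0.1855]
tool_rot: [[-0.339, -0.001, 0.941], [-0.941, 0.0, -0.339], [0.0, -1.0, -0.001]]
ft_force: [-1.1, 0.0, -15.7]
grip_width: 0.014
```

```bash
python3 st.py; python3 look.py w12
```

```text
18.15 [ 0.60407122 -0.05802785  0.18554791] [ -1.11   0.04 -15.66] [-0.059  0.025 -0.009] -19.81970540939515 0.01400720028113263
18.15 [ 0.60407122 -0.05802785  0.18554791] yaw -19.81970540939515 [ 2.0e-04 -1.0e+00 -1.3e-03] [-16.6  29.9  69.9  -0.   80.3   3.2] [ -1.11   0.04 -15.66] 0.01400720028113263
```

View pics/w12.png

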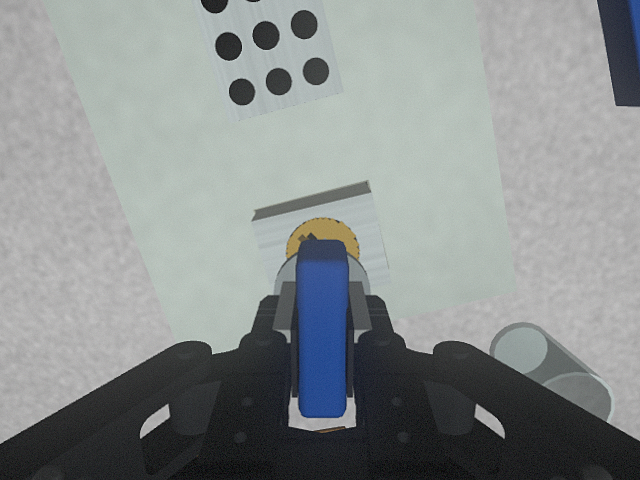

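The insert is rising straight, the side force has vanished, and the seam at (312,200) has opened.

move_arm:
  targets: [0,-4,0,0,0,0,0,-5,0,0,0,0,0,-6,0,0,0,0,0,-6,0,0,0,0,0,-5,0,0,0,0]

```text
time_s: 18.82
position: [0.6049, -0.0583, 0.2129]
tool_rot: [[-0.339, 0.002, 0.941], [-0.941, -0.001, -0.339], [-0.0, -1.0, 0.002]]
ft_force: [0.8, -0.8, -4.4]
grip_width: 0.0145
```

move_arm:
  targets: [0,-5,0,0,0,0,0,-6,0,0,0,0,0,-6,0,0,0,0,0,-4,0,0,0,0,0,0,0,0,0,0]

```text
time_s: 19.45
position: [0.6047, -0.0582, 0.2329]
tool_rot: [[-0.339, 0.001, 0.941], [-0.941, -0.0, -0.339], [-0.0, -1.0, 0.001]]
ft_force: [0.4, 0.1, -5.2]
grip_width: 0.0144
```

```bash
python3 st.py
python3 - <<'E'
from h import *
for n in("side","scene"):
    im=get_image(n);cv2.imwrite(f"pics/{n}13.png",im["pixels"][:,:,::-1])
    P=np.array({"side":[[458,283],[444,312],[462,350]],"scene":[[173,250],[188,222],[175,187]]}[n]);print(n,depthpts(im,P).round(3).tolist())
    hsv=cv2.cvtColor(im["pixels"],cv2.COLOR_RGB2HSV)
    for b in big(cv2.inRange(hsv,(5,80,60),(25,255,255)))[:2]:
        c=cv2.approxPolyDP(cv2.convexHull(np.argwhere(b[0])[:,::-1].astype(np.int32)),6,True).reshape(-1,2)
        print(c.tolist(),onz(im,c,.006).round(3)[:,:2].tolist())
E
```

```text
19.45 [ 0.60465833 -0.05822119  0.23286194] [ 0.37  0.07 -5.19] [-0.018 -0.035  0.019] -19.8253028913921 0.01435906993709057
side [[0.7, -0.257, 0.06], [0.634, -0.303, 0.029], [0.58, -0.431, 0.052]]
[[324, 411], [208, 440], [200, 354], [296, 334]] [[0.296, -0.427], [0.095, -0.41], [0.112, -0.208], [0.314, -0.224]]
[[429, 366], [359, 379], [339, 329], [401, 318]] [[0.528, -0.407], [0.385, -0.385], [0.406, -0.244], [0.55, -0.262]]
scene [[0.713, -0.259, 0.008], [0.643, -0.285, 0.032], [0.607, -0.386, 0.05]]
[[357, 140], [304, 172], [283, 154], [327, 115]] [[0.114, -0.206], [0.308, -0.222], [0.305, -0.313], [0.103, -0.341]]
[[215, 196], [201, 180], [215, 171]] [[0.536, -0.324], [0.529, -0.396], [0.482, -0.395]]
```

View pics/side13.png

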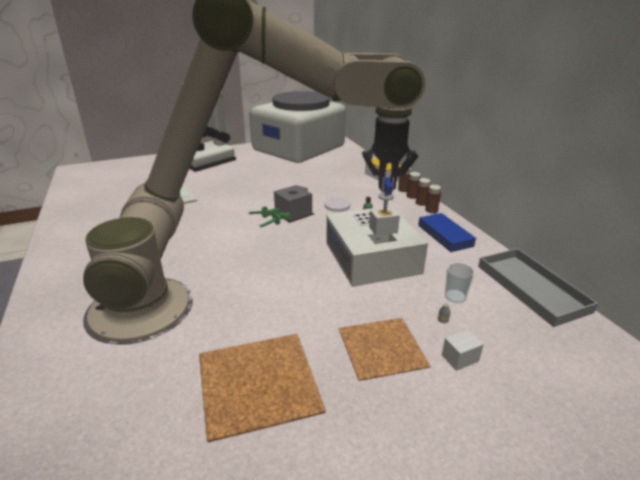

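View pics/scene13.png

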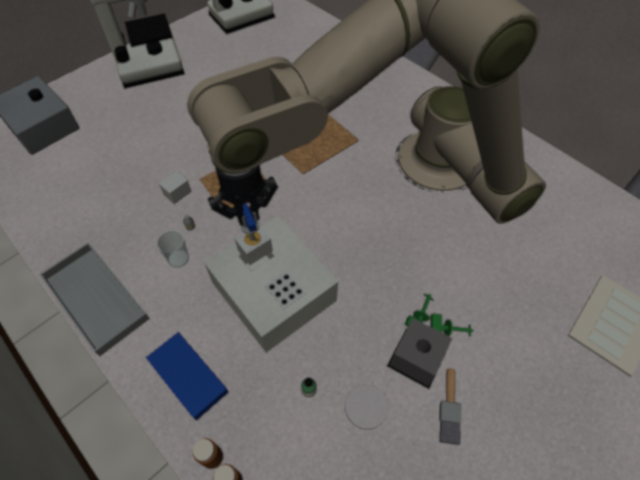

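The insert hangs free on the rod above the heater, at (385,222) in the side view. The mat's centre is at about (0.467, −0.324). Moving over it.

move_arm:
  targets: [15,0,-2,0,0,0,25,0,-3.4,0,0,0,33,0,-4.5,0,0,0,37,0,-5,0,0,0,38,0,-5,0,0,0]

```text
time_s: 20.18
position: [0.5344, -0.1924, 0.2325]
tool_rot: [[-0.339, -0.0, 0.941], [-0.941, -0.0, -0.339], [0.0, -1.0, -0.0]]
ft_force: [0.4, -0.1, -5.0]
grip_width: 0.0142
```

move_arm:
  targets: [38,0,-5,0,0,0,37,0,-5,0,0,0,33,0,-4.5,0,0,0,25,0,-3.4,0,0,0,15,0,-2,0,0,0]

```text
time_s: 20.8
position: [0.4655, -0.3246, 0.2324]
tool_rot: [[-0.341, -0.0, 0.94], [-0.94, -0.0, -0.341], [0.0, -1.0, -0.0]]
ft_force: [0.1, 0.8, -5.0]
grip_width: 0.0147
```

move_arm:
  targets: [0,12,0,0,0,0,0,18,0,0,0,0,0,20,0,0,0,0,0,18,0,0,0,0,0,12,0,0,0,0]

```text
time_s: 21.42
position: [0.4668, -0.322, 0.1511]
tool_rot: [[-0.338, -0.001, 0.941], [-0.941, 0.002, -0.338], [-0.001, -1.0, -0.002]]
ft_force: [-0.2, 0.9, -4.8]
grip_width: 0.014
```

```bash
python3 st.py; python3 look.py w14
python3 - <<'E'
from h import *
im=get_image("side");cv2.imwrite("pics/s14.png",cv2.resize(im["pixels"][240:420,280:520],None,fx=3.2,fy=3.2,interpolation=cv2.INTER_CUBIC)[:,:,::-1])
E
```

```text
21.425 [ 0.46679603 -0.32198363  0.15105744] [-0.24  0.85 -4.83] [ 0.038 -0.007  0.035] -19.76391510885333 0.014032354130269521
21.425 [ 0.46679603 -0.32198363  0.15105744] yaw -19.76391510885333 [-0.0011 -1.     -0.0016] [-46.6  28.   79.6   0.   72.6 -26.8] [-0.24  0.85 -4.83] 0.014032354130269521
```

View pics/s14.png

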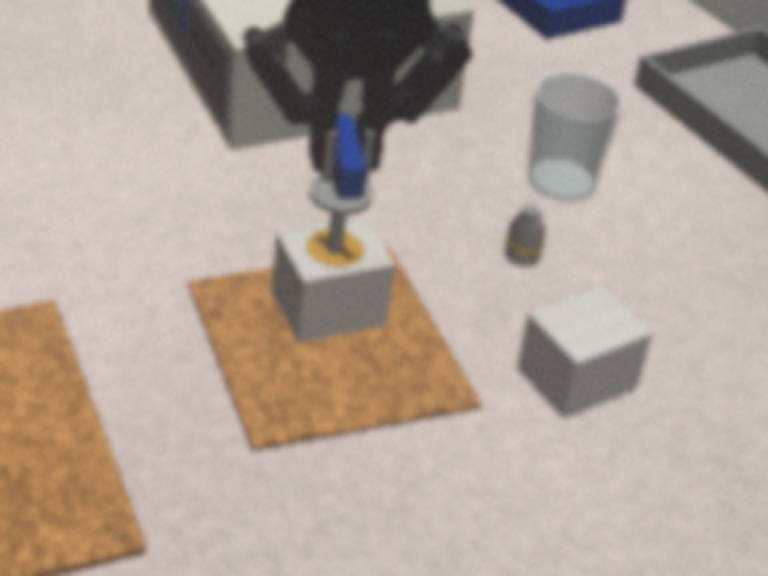

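View pics/w14.png

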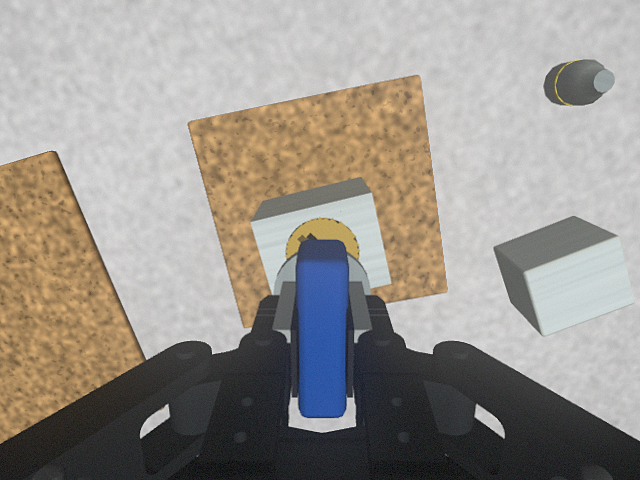

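Run:
```python
from h import *
s=env.observe();im=get_image("wrist");T=s["tool_rot"]
w=onz(im,[[190,122],[420,75],[447,292],[245,329]],.006,s);print(w[:,:2].round(4),w[:,:2].mean(0))
t=(depthpts(im,[[270,250],[375,240],[365,200]],s)-s["position"])@T*1000;print(t.round(1))
```

```text
[[ 0.4082 -0.2376]
 [ 0.5529 -0.2598]
 [ 0.5302 -0.4055]
 [ 0.3848 -0.3844]] [ 0.46900486 -0.32183843]
[[ -1.6  66.  -25.1]
 [ -6.5  67.   26.3]
 [-26.3  67.5  20.9]]
```

move_arm:
  targets: [0,6,0,0,0,0,0,7,0,0,0,0,0,5,0,0,0,0,0,3,0,0,0,0,0,1.5,0,0,0,0]

```text
time_s: 22.2
position: [0.4667, -0.3232, 0.1299]
tool_rot: [[-0.339, -0.0, 0.941], [-0.941, -0.0, -0.339], [0.0, -1.0, -0.0]]
ft_force: [-0.1, 0.4, -4.4]
grip_width: 0.0144
```

move_arm:
  targets: [0,1,0,0,0,0,0,1,0,0,0,0,0,1,0,0,0,0,0,0.7,0,0,0,0,0,0,0,0,0,0]

```text
time_s: 22.82
position: [0.4667, -0.3231, 0.1263]
tool_rot: [[-0.339, -0.0, 0.941], [-0.941, 0.0, -0.339], [-0.0, -1.0, -0.0]]
ft_force: [0.2, -0.1, -5.2]
grip_width: 0.0141
```

move_arm:
  targets: [0,0.8,0,0,0,0,0,0.8,0,0,0,0,0,0.8,0,0,0,0,0,0.6,0,0,0,0,0,0,0,0,0,0]

```text
time_s: 23.45
position: [0.4667, -0.3232, 0.1233]
tool_rot: [[-0.339, -0.0, 0.941], [-0.941, 0.0, -0.339], [-0.0, -1.0, -0.0]]
ft_force: [-0.1, -0.3, -5.1]
grip_width: 0.0143
```

move_arm:
  targets: [0,0.6,0,0,0,0,0,0.6,0,0,0,0,0,0.4,0,0,0,0,0,0.4,0,0,0,0,0,0,0,0,0,0]

```text
time_s: 24.08
position: [0.4667, -0.3233, 0.1215]
tool_rot: [[-0.339, 0.0, 0.941], [-0.941, -0.0, -0.339], [0.0, -1.0, 0.0]]
ft_force: [-1.6, 0.2, -1.0]
grip_width: 0.0142
```

move_arm:
  targets: [0,0.3,0,0,0,0,0,0.3,0,0,0,0,0,0,0,0,0,0,0,0,0,0,0,0,0,0,0,0,0,0]

```text
time_s: 24.7
position: [0.4668, -0.3231, 0.1207]
tool_rot: [[-0.339, 0.0, 0.941], [-0.941, -0.0, -0.339], [-0.0, -1.0, 0.0]]
ft_force: [-1.1, 0.5, -0.3]
grip_width: 0.0146
```

```bash
python3 st.py
python3 - <<'E'
from h import *
im=get_image("side");cv2.imwrite("pics/s15.png",cv2.resize(im["pixels"][240:420,280:520],None,fx=3.2,fy=3.2,interpolation=cv2.INTER_CUBIC)[:,:,::-1])
E
```

```text
24.7 [ 0.46678391 -0.32313951  0.12074654] [-1.08  0.47 -0.34] [0.069 0.286 0.03 ] -19.824512274400288 0.01462784861811291
```

View pics/s15.png

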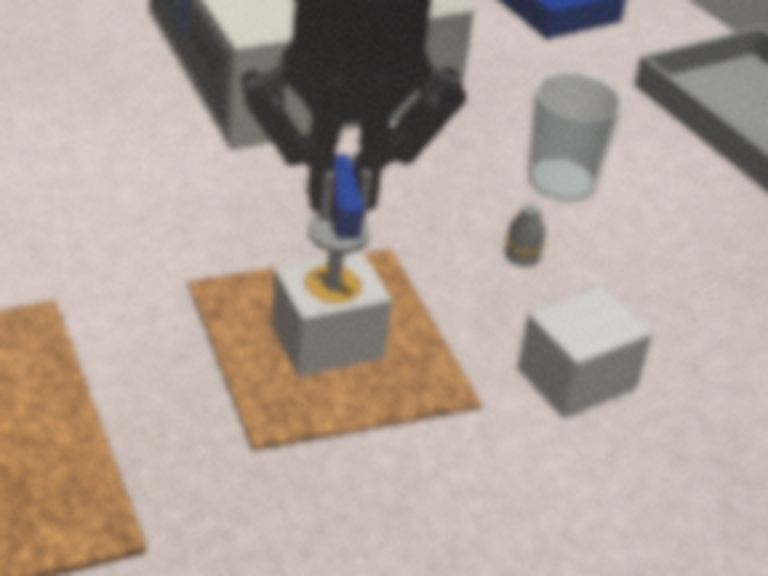

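move_arm:
  targets: [0,0.4,0,0,0,0,0,0.3,0,0,0,0,0,0,0,0,0,0,0,0,0,0,0,0,0,0,0,0,0,0]

```text
time_s: 25.38
position: [0.4668, -0.3232, 0.12]
tool_rot: [[-0.339, 0.0, 0.941], [-0.941, -0.0, -0.339], [0.0, -1.0, 0.0]]
ft_force: [-1.1, -0.2, -0.5]
grip_width: 0.0145
```

move_arm:
  targets: [0,0.4,0,0,0,0,0,0.3,0,0,0,0,0,0,0,0,0,0,0,0,0,0,0,0,0,0,0,0,0,0]

```text
time_s: 26.0
position: [0.4668, -0.3232, 0.1194]
tool_rot: [[-0.339, 0.0, 0.941], [-0.941, -0.0, -0.339], [0.0, -1.0, 0.0]]
ft_force: [-1.9, 0.9, 3.9]
grip_width: 0.0148
```

move_arm:
  targets: [0,0.4,0,0,0,0,0,0.2,0,0,0,0,0,0,0,0,0,0,0,0,0,0,0,0,0,0,0,0,0,0]

```text
time_s: 26.62
position: [0.4668, -0.3233, 0.1191]
tool_rot: [[-0.339, 0.0, 0.941], [-0.941, -0.0, -0.339], [0.0, -1.0, 0.0]]
ft_force: [-1.7, 1.1, 4.5]
grip_width: 0.0142
```

The insert stands on the mat: light contact at the expected height, 4.5 N upward. Releasing.

move_arm:
  targets: [0,-0.3,0,0,0,0,0,0,0,0,0,0,0,0,0,0,0,0,0,0,0,0,0,0,0,0,0,0,0,0]

```text
time_s: 27.25
position: [0.4668, -0.3232, 0.1191]
tool_rot: [[-0.339, 0.0, 0.941], [-0.941, -0.0, -0.339], [0.0, -1.0, 0.0]]
ft_force: [-1.1, 0.5, 4.0]
grip_width: 0.014
```

move_arm:
  targets: [0,0,0,0,0,0,0,0,0,0,0,0,0,0,0,0,0,0,0,0,0,0,0,0,0,0,0,0,0,0]
  hand: 1

```text
time_s: 27.88
position: [0.4667, -0.3232, 0.119]
tool_rot: [[-0.339, 0.0, 0.941], [-0.941, 0.0, -0.339], [-0.0, -1.0, 0.0]]
ft_force: [-0.4, 0.1, -0.5]
grip_width: 0.0858
```

```bash
python3 st.py; python3 look.py w16
```

```text
27.875 [ 0.46674396 -0.32315915  0.11899108] [-0.39  0.09 -0.47] [-0.006  0.035 -0.014] -19.82339377950128 0.08578273276609642
27.875 [ 0.46674396 -0.32315915  0.11899108] yaw -19.82339377950128 [-0. -1.  0.] [-46.6  30.   82.    0.   68.  -26.8] [-0.39  0.09 -0.47] 0.08578273276609642
```

View pics/w16.png

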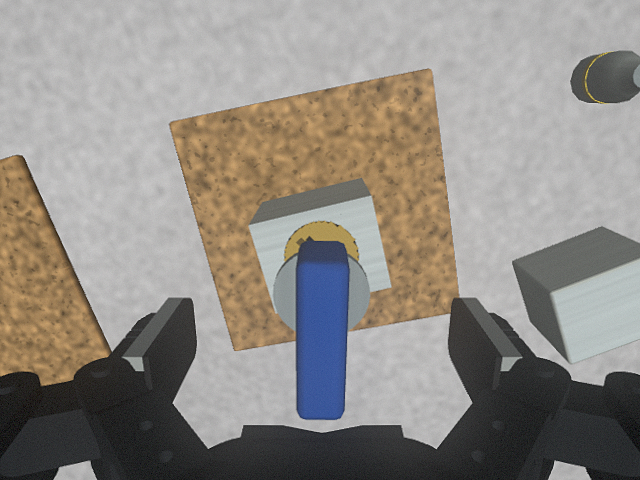

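The fingers are clear on both sides and the rod stands in the insert. Retreating straight up.

move_arm:
  targets: [0,-15,0,0,0,0,0,-30,0,0,0,0,0,-40,0,0,0,0,0,-40,0,0,0,0,0,-20,0,0,0,0]

```text
time_s: 28.55
position: [0.467, -0.3233, 0.2676]
tool_rot: [[-0.339, 0.003, 0.941], [-0.941, -0.003, -0.339], [0.002, -1.0, 0.004]]
ft_force: [-0.3, 0.3, -0.4]
grip_width: 0.0853
```

```bash
python3 st.py; python3 look.py w17
python3 - <<'E'
from h import *
s=env.observe();im=get_image("wrist")
hsv=cv2.cvtColor(im["pixels"],cv2.COLOR_RGB2HSV)
m=cv2.inRange(hsv,(105,120,40),(130,255,255));P=np.argwhere(m>0)[:,::-1];P=P[(abs(P[:,0]-320)<40)]
d=depthpts(im,P,s);print("handle top z",np.percentile(d[:,2],[10,50,90]),"centre",np.median(d,axis=0))
im=get_image("side");cv2.imwrite("pics/s17.png",cv2.resize(im["pixels"][220:420,260:520],None,fx=3,fy=3,interpolation=cv2.INTER_CUBIC)[:,:,::-1])
E
```

```text
28.55 [ 0.46699786 -0.32332501  0.26759677] [-0.26  0.34 -0.45] [ 0.021 -0.012 -0.001] -19.81904300113945 0.08526288078281435
28.55 [ 0.46699786 -0.32332501  0.26759677] yaw -19.81904300113945 [ 0.002  -1.      0.0041] [-46.6  22.5  68.5   0.   88.7 -26.8] [-0.26  0.34 -0.45] 0.08526288078281435
handle top z [0.13546111 0.13652636 0.13739315] centre [ 0.46711387 -0.32249411  0.13652636]
```

View pics/s17.png

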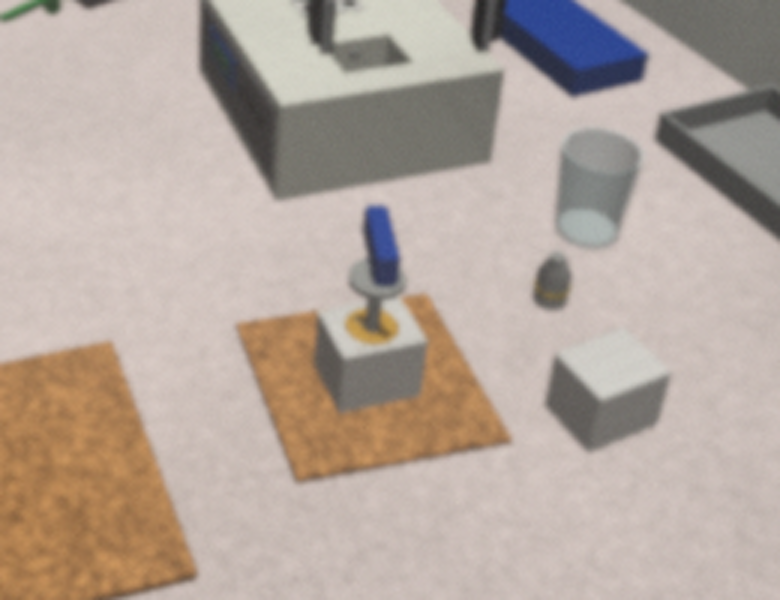

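View pics/w17.png

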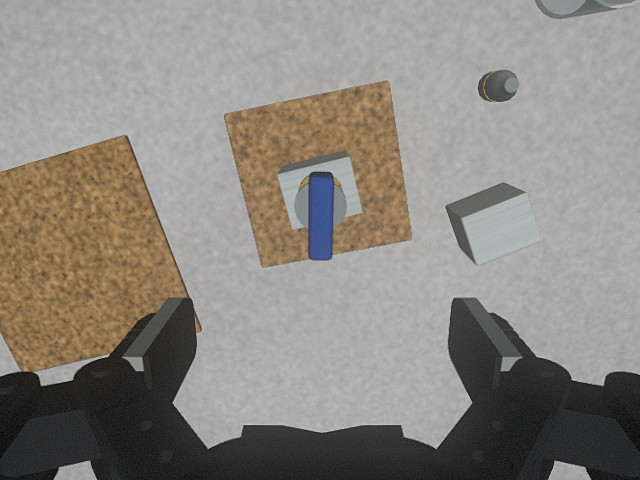

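The insert is upright on the small mat with the rod still in it, and the gripper is well clear. Handing in.

move_arm:
  targets: [0,0,0,0,0,0,0,0,0,0,0,0,0,0,0,0,0,0,0,0,0,0,0,0,0,0,0,0,0,0]

```text
time_s: 29.32
position: [0.4667, -0.3231, 0.2639]
tool_rot: [[-0.339, -0.0, 0.941], [-0.941, 0.0, -0.339], [-0.0, -1.0, -0.0]]
ft_force: [-0.1, -0.6, -0.3]
grip_width: 0.0858
```

```bash
python3 -c "
from rig import env
print(env.close_job())"
```

```text
the job is handed in; nothing more can be done
None
```

The insert now stands upright on the small cork mat with the rod still threaded in it, and I handed the job in at about 29 s. No verdict was reported.

I took the rod from its rack and lined its lug up with the slot by the wrist camera. I threaded it clockwise about 0.95 rad, drew the insert straight up, set it down and let go.

**Threading:** It met the stop at about 0.23 N m. The vertical force I read stayed at 4–5 N, and the insert stayed flush with the heater.

**Pull:** The vertical pull reached about 21 N. A side force of up to about 8 N early in the pull went away after I shifted the tool by about 1 mm.

**Last checks:**
- **Placing:** The rod stands within about 3 mm of the mat's centre. The insert was set down at about 5 N and looks upright in both views.
- **Surroundings:** The beaker, objective and spare block, the bystanders visible in the last pictures, look unmoved. The dish, oil and brush were out of those views. The gripper touches nothing.
- **Disagreement:** My two estimates of the rod's depth differ, about 19.7 mm from feeling the slot floor and about 21 mm from camera depth, which seems biased by 1–2 mm. Both are above the required 17.8 and 16.5 mm.

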